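# Make up the sewing and repair kits at the book conservation bench

## Task

Make up two kits from the stock on the bench: the blue tray gets the white thread spool, the beeswax cake and the awl, and the yellow tray gets the red thread spool and the white-lidded jar. Lay the awl flat in the long compartment and put every other thing upright (the wax flat, as it lies now) in a square compartment, one to each, set down on the tray floor rather than dropped in. Leave the tan spool and the black-lidded jar standing where they are.

Things in the scene. Friction and masses are not known exactly. Their poses are not given: they have to be found in the camera images.
- tray_blue: Blue plastic kit tray, fixed, 164 (x) by 148 (y) by 10 mm high; floor 3 mm, walls and dividers 4 mm thick. Origin: centre of underside, z up. Two square compartments, 76 x 76 mm inside, centred at x = -40 and +40, y = +32 mm; one long one, 156 (x) by 60 mm (y), at x = 0, y = -40 mm, on the bench's -y side. Yaw within 20 degrees. On either side of the stock.
- tray_yellow: Yellow plastic kit tray, fixed, 164 (x) by 148 (y) by 10 mm high; floor 3 mm, walls and dividers 4 mm thick. Origin: centre of underside, z up. Two square compartments, 76 x 76 mm inside, centred at x = -40 and +40, y = +32 mm; one long one, 156 (x) by 60 mm (y), at x = 0, y = -40 mm, on the bench's -y side. Yaw within 20 degrees. On the other side; its long compartment stays empty.
- spool_white: upright reel of thread, white, with thin dark brown end discs: thread 38 mm across, end discs 44 mm (bottom) and 42 mm (top), 4 mm thick, the top face thread-coloured with a black hole, 56 mm high, about 60 g. Origin: centre of its underside, z up. Blue tray.
- spool_red: upright reel of thread, red, with thin dark brown end discs: thread 38 mm across, end discs 44 mm (bottom) and 42 mm (top), 4 mm thick, the top face thread-coloured with a black hole, 56 mm high, about 60 g. Origin: centre of its underside, z up. Yellow tray.
- spool_tan: upright reel of thread, tan brown, with thin dark brown end discs: thread 38 mm across, end discs 44 mm (bottom) and 42 mm (top), 4 mm thick, the top face thread-coloured with a black hole, 56 mm high, about 60 g. Origin: centre of its underside, z up. Not needed: leave it standing.
- jar_white: closed squat brown jar with a white lid, 48 mm across, 52 mm high, about 110 g. Origin: centre of its underside, z up. Yellow tray.
- jar_black: closed squat brown jar with a black lid, 48 mm across, 52 mm high, about 110 g. Origin: centre of its underside, z up. Not needed: leave it standing.
- wax: yellow rectangular cake of beeswax, 54 mm (its x) by 30 mm (y) by 26 mm high, about 45 g. Origin: centre of its underside, z up. Blue tray.
- awl: bookbinder's awl lying flat: wooden handle of rectangular section, 26 mm wide (y), 28 mm high (z), then a brass ferrule and thin steel point along +x; about 70 g. Origin: middle of the handle's underside; the handle runs from x = -32 to +32 mm, the point ends at x = +66 mm. z up. Blue tray.
Not all that is in view belongs to the job. There is more than one size of the tray_yellow; the job needs the smaller. There is more than one size of the wax; the job needs the larger.

How it is judged:
By the outcome, as a careful person would: the job done as asked, in the order asked, and still so for the second after the job is handed in, with the robot touching nothing.
It also fails if it takes over 112 s, if anything falls off the work surface, if the arm or the gripper's body presses on something with over 40 N, if the wrist force passes 120 N, or if a joint passes its speed limit or range.

## Robot

A 7-joint arm with a two-finger parallel gripper is mounted at the origin on the work surface. World frame = base frame: x ahead of the robot, y to its left, z up, the work surface at z = 0. Lengths are in m, angles in rad, forces in N, time in s.
With the tool pointing down it reaches from about 0.4 to 0.85 m from the base axis. Payload 4.5 kg.
Tool frame: the origin (TCP) lies between the finger pads; the fingertips stand 25 mm ahead of it and the grasp point (between the pads) lies 6 mm ahead of it (r.tips_ahead is the distance from the TCP to the fingertips, in m); z points along the fingers, y is the direction in which the jaws open and shut (so a half turn about z gives the same grasp; the last joint's range is limited). The gripper opens to 88 mm and grips with 3 to 60 N. Pads are 18 mm wide; open, the fingers measure 123 mm over their backs; the gripper's body (75 mm by 187 mm) begins 45 mm behind the grasp point.
Start: joints at [-1.234, 0.689, -0.195, 1.565, 0.157, 0.902, -0.215], TCP at [0.186, 0.597, 0.237] pointing down, gripper open.
Joint ranges: [-3.01, 3.01], [-0.46, 2.08], [-1.47, 1.51], [0.13, 2.56], [-1, 4.14], [0.04, 2.09], [-2.66, 2.66]. Speed limits (rad/s): [2.57, 2.57, 3.14, 3.14, 3.14, 3.14, 3.14].

## Interface

Orientations are given as a unit quaternion [x, y, z, w].
In Python, from plant import r, imaging gives the robot as it stands.
- The arm moves only by the tool send_rows, never from a script. Its argument "moves" is one flat list of numbers, 6 for each row, row after row: the shift along the tool's x, y, z in m, then the turn, a rotation vector about the tool's x, y, z in degrees. A call has exactly 5 rows; each row is the pose to reach, as a shift and turn from the pose measured when the call began, along the tool's axes at that moment; what a row does not reach only later rows make up. A row lasts 1/12 s, in which the tool goes at most 41.7 mm and 7.16 degrees, less where a joint would pass 70% of its speed; a pose out of reach is approached as far as the arm can. A call with a gripper value outside its range is refused whole. "claw" is the closure, from -1 (fully open) to 1 (shut), so that 0 is half open, set as the call begins (left out, the last holds). The fingers move at their own pace and stop on an object; "grip_force" is the grip in N (left out, the last holds). Time passes only in rows, so rows that repeat a pose let the fingers close, or fill a call up. It gives the time, the measured TCP pose, the force and the opening at its end, in the units of the state.
- r.get_state(): the state, without advancing time (a new reading comes with each control period).
- imaging.snapshot(name): name is "scene" or "top"; returns a dict with "image" (384x512x3 uint8, red, green, blue), "depth" (384x512 float32, m along the optical axis (not along the pixel's ray), 0 where there is no reading), "mtx" (3x3 intrinsics, pixels), "D" ([k1, k2, p1, p2, k3] as OpenCV has them; the pictures are not rectified), "rvec" (rotation vector, rad) and "tvec" (3), from world to camera coordinates, as OpenCV has them. Camera axes: x right, y down, z forward; pixel columns grow to the right and rows downward; lengths in m; the calibration is good to about 2 mm. A picture is of the moment at which its call begins.
- r.finish_job(): hands the job in, once; it reports no verdict.
Trained networks look in a picture, given as the dict that the camera call returned (one of the last four; its "shot" number tells which), for a name from the list of things; names that differ only in an ending like _2 or _b are one class to them, and where a whole thing is asked for, a point or a joint stands for the part that bears it (a point fixed in the world has none). Each returns a list of dicts, best first, with "score" (0 to 1); they miss things now and then, are a little off and sometimes report something else, mostly with a low value. They report only what shows in the picture. A call takes as long as a camera call. They do not tell look-alikes from the thing itself.
- imaging.look_for(query, picture): "box" ([centre column, centre row, width, height] as shares, 0 to 1, of the picture: columns of its width, rows of its height, round what is visible of it).
- imaging.silhouettes(query, picture): "pixels" (384x512 bool, what is visible of it) and "box" ([centre column, centre row, width, height] as shares, 0 to 1, of the picture: columns of its width, rows of its height, round what is visible of it).
- imaging.pinpoint(query, picture): "point" ([column, row] as shares, 0 to 1, of the picture: columns of its width, rows of its height: a listed point, or the origin of a listed thing).
The state is a dict: "clock": time; "q": joint angles; "qd": joint speeds; "joint_torque": joint torques, N m; "tool_pos": TCP position; "eef_rot": TCP orientation; "contact_force": force on the tool from outside, world axes, zero at the start; "moment": the same for the moment, N m; "opening": opening from 0.0 (shut) to 1.0 (fully open).
Only numpy, scipy, OpenCV 4.12 (cv2) and the standard library are available. Lean on these libraries where they do the work, as an engineer would, in place of code of your own. Each camera call takes 0.05 s, during which the arm holds its last target.

## Working session

There is one attempt and no reset: what is moved stays moved. The work goes in short steps, Python scripts to look and compute and a tool call to move; the robot and the scene stay as the last step left them, time stands still between calls to the robot, and variables do not carry over. Pictures are saved under pics/ and viewed, and the job is handed in when it is done.

Besides the shell and the picture viewer there is one more tool, called after "Call:" by a JSON object that holds its "method" and its "body", one argument or row to a line. send_rows: Moves the arm, as the interface text tells. Its arguments: {"type":"object","properties":{"moves":{"type":"array"},"claw":{"type":"number"},"grip_force":{"type":"number"}},"required":["moves"]}

```bash
ls; mkdir -p pics; cat > h.py <<'E'
import numpy as np, cv2
from plant import r, imaging
def save(im,name): cv2.imwrite('pics/'+name, cv2.cvtColor(im,cv2.COLOR_RGB2BGR))
def world(s,uv,depth=None,z=None):
    uv=np.array(uv,float).reshape(-1,1,2)
    n=cv2.undistortPoints(uv,s['mtx'],s['D']).reshape(-1,2)
    R=cv2.Rodrigues(np.array(s['rvec'],float))[0]; t=np.array(s['tvec'],float).ravel()
    d=np.c_[n,np.ones(len(n))]
    C=-R.T@t; dw=d@R
    if z is not None: k=(z-C[2])/dw[:,2]
    else: k=np.asarray(depth)
    return C+dw*np.asarray(k).reshape(-1,1)
def cloud(s):
    h,w=s['depth'].shape
    v,u=np.mgrid[:h,:w]
    P=world(s,np.stack([u,v],-1).reshape(-1,2),s['depth'].ravel()).reshape(h,w,3)
    P[s['depth']==0]=np.nan
    return P
E
python3 - <<'E'
from h import *
for n in('top','scene'):
    s=imaging.snapshot(n); save(cv2.resize(s['image'],(800,600)),n+'0.png')
    np.save(n+'0.npy',s,allow_pickle=True)
    R=cv2.Rodrigues(np.array(s['rvec'],float))[0]; print(n,-R.T@np.array(s['tvec']).ravel())
print(r.get_state(), r.tips_ahead)
E
```

```text
pics
top [0.29000289 0.00641072 0.9047046 ]
scene [ 0.85666082 -0.8392324   0.66268641]
{'clock': 0.1, 'q': array([-1.23420233,  0.6898836 , -0.1944964 ,  1.56620135,  0.15731161,
        0.9025082 , -0.21511458]), 'qd': array([ 8.40369447e-05, -8.78553553e-04,  2.16985603e-04, -1.06820343e-03,
        2.48303195e-05, -6.28315376e-04, -5.29906705e-05]), 'joint_torque': array([-2.53367340e-03, -5.28494453e+01, -1.27122715e+00, -1.53836542e+01,
       -5.25160145e-02,  1.97277237e-03,  5.00743920e-05]), 'tool_pos': array([0.18626003, 0.59602259, 0.23631025]), 'eef_rot': array([ 1.50796560e-01,  9.88564489e-01, -8.03697093e-04, -5.03304915e-05]), 'contact_force': array([ 0.39205656, -0.07345381, -0.87719878]), 'moment': array([ 0.01125873,  0.01940037, -0.01930397]), 'opening': 0.9979837131051377} 0.025
```

View pics/top0.png

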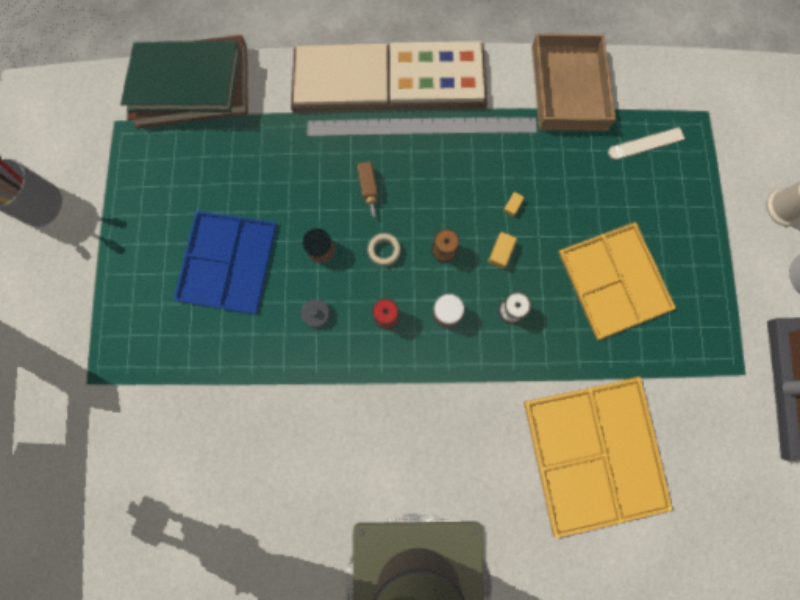

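View pics/scene0.png

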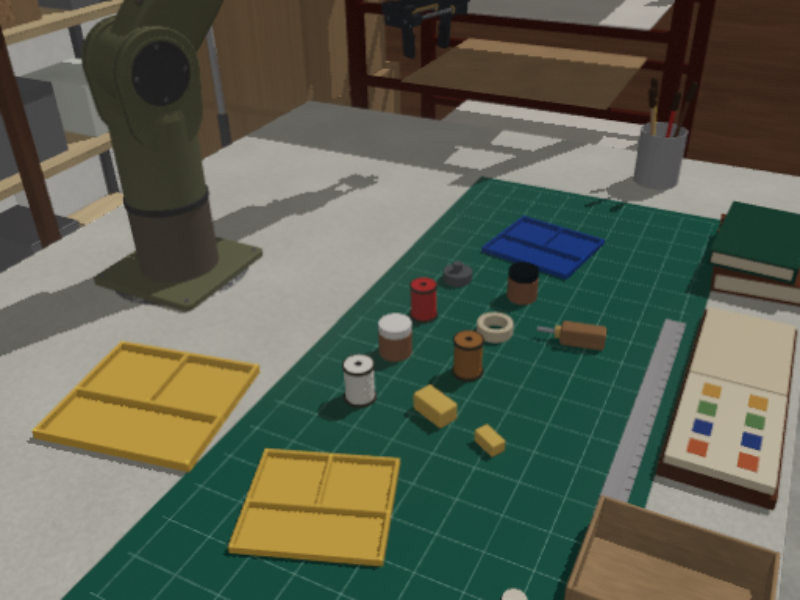

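Top view (800x600): blue tray (227,262), small yellow tray (616,280), large yellow tray (600,457); black jar (318,245), red spool (385,312), white jar (449,310), white spool (515,307), tan spool (446,244), large wax (503,250), small wax (514,204), awl (368,188) with its point toward the lower right. Up in the picture is +x, left is +y. Next I'll measure.

```bash
cat > m.py <<'E'
from h import *
s=np.load('top0.npy',allow_pickle=True).item()
P=cloud(s); im=s['image']; Z=P[...,2]
def reg(u,v,rad):  # in 800x600 px
    u*=.64; v*=.64; rad*=.64
    m=np.zeros(Z.shape,bool); cv2.circle(m.view(np.uint8),(int(u),int(v)),int(rad),1,-1); return m
print('bench z',np.nanmedian(Z[reg(560,340,12)]))
for n,u,v,rad,h in [('black',318,245,24,.052),('red',385,312,24,.056),('wjar',449,310,24,.052),('white',515,307,26,.056),('tan',446,244,24,.056),('wax',503,250,26,.026),('waxS',514,204,18,.02),('awl',368,188,36,.028)]:
    m=reg(u,v,rad); zt=np.nanpercentile(Z[m&(Z>.008)],90)
    k=m&(abs(Z-zt)<.006)
    p=P[k][:,:2].astype(np.float32); rc=cv2.minAreaRect(p); c,rd=cv2.minEnclosingCircle(p)
    print(n,'z',zt.round(4),'n',k.sum(),'circ',np.round(c,4),round(rd,4),'rect',np.round(rc[0],4),np.round(rc[1],4),round(rc[2],1),'mean',p.mean(0).round(4))
    np.savetxt
for n,u,v,rad in[('blue',227,262,72),('yel',616,280,75),('yelL',600,457,105)]:
    m=reg(u,v,rad)
    hsv=cv2.cvtColor(im,cv2.COLOR_RGB2HSV)
    lo,hi=((105,120,40),(130,255,255)) if n=='blue' else ((15,110,60),(32,255,255))
    k=m&(cv2.inRange(hsv,lo,hi)>0)
    k=cv2.morphologyEx(k.astype(np.uint8),cv2.MORPH_OPEN,np.ones((3,3)))
    cs=max(cv2.findContours(k,cv2.RETR_EXTERNAL,cv2.CHAIN_APPROX_NONE)[0],key=cv2.contourArea).reshape(-1,2)
    w=world(s,cs,z=.010)[:,:2].astype(np.float32); rc=cv2.minAreaRect(w)
    print(n,np.round(rc[0],4),np.round(rc[1],4),round(rc[2],1), np.nanmedian(Z[k>0]))
E
python3 m.py
cat > nn.py <<'E'
from h import *
s=imaging.snapshot('top'); 
for n,h in [('tray_blue',0),('tray_yellow',0),('spool_white',0),('spool_red',0),('jar_white',0),('wax',0),('awl',0),('spool_tan',0),('jar_black',0)]:
    for d in imaging.pinpoint(n,s)[:3]:
        px=np.array(d['point'])*[512,384]
        print(n,round(d['score'],2),(px*800/512).round(0),world(s,px,z=0.0)[0][:2].round(4))
sc=np.load('top0.npy',allow_pickle=True).item()['image']
save(cv2.resize(sc[90:225,90:440],(800,308),interpolation=cv2.INTER_CUBIC),'crop0.png')
E
python3 nn.py
```

```text
bench z 0.0008407050349313328
black z 0.0534 n 252 circ [0.556  0.1588] 0.0236 rect [0.5559 0.1579] [0.0464 0.0447] 0.1 mean [0.5553 0.1585]
red z 0.0584 n 222 circ [0.4365 0.0447] 0.0213 rect [0.4368 0.045 ] [0.0375 0.0412] 89.7 mean [0.4362 0.0449]
wjar z 0.0537 n 265 circ [ 0.4399 -0.0566] 0.023 rect [ 0.4398 -0.0562] [0.0452 0.0438] 87.7 mean [ 0.4396 -0.0566]
white z 0.0587 n 225 circ [ 0.4429 -0.1645] 0.0215 rect [ 0.4434 -0.1644] [0.0403 0.0411] 42.5 mean [ 0.4429 -0.1642]
tan z 0.0578 n 209 circ [ 0.5511 -0.0558] 0.0214 rect [ 0.5503 -0.0553] [0.0385 0.0406] 88.6 mean [ 0.5502 -0.0555]
wax z 0.0278 n 221 circ [ 0.545  -0.1526] 0.0289 rect [ 0.5459 -0.1516] [0.03   0.0542] 66.0 mean [ 0.5456 -0.1518]
waxS z 0.0197 n 101 circ [ 0.6314 -0.1777] 0.02 rect [ 0.6314 -0.1772] [0.0206 0.038 ] 61.2 mean [ 0.6307 -0.177 ]
awl z 0.0297 n 212 circ [0.6729 0.0726] 0.0366 rect [0.6725 0.0765] [0.0722 0.0258] 9.5 mean [0.675  0.0769]
blue [0.5374 0.3253] [0.1507 0.165 ] 79.8 0.003625246709022867
yel [ 0.4938 -0.3498] [0.1671 0.1531] 19.7 0.003523577964729019
yelL [ 0.2011 -0.2964] [0.2221 0.2015] 10.3 0.00537268456171569
tray_blue 0.75 [226. 260.] [0.5417 0.3274]
tray_yellow 0.87 [615. 281.] [ 0.4932 -0.3499]
tray_yellow 0.65 [593. 456.] [ 0.1999 -0.2917]
spool_white 0.62 [510. 315.] [ 0.4365 -0.164 ]
spool_red 0.59 [388. 314.] [0.4406 0.043 ]
jar_white 0.73 [444. 313.] [ 0.441  -0.0517]
wax 0.63 [510. 205.] [ 0.6326 -0.1738]
wax 0.56 [497. 249.] [ 0.5519 -0.147 ]
awl 0.5 [368. 182.] [0.6801 0.0767]
spool_tan 0.53 [446. 252.] [ 0.5487 -0.0592]
jar_black 0.73 [317. 249.] [0.5584 0.1651]
jar_black 0.37 [500. 248.] [ 0.5536 -0.1517]
```

```bash
python3 - <<'E'
from h import *
i=np.load('scene0.npy',allow_pickle=True).item()['image']
save(cv2.resize(i[170:370,20:420],(800,400),interpolation=cv2.INTER_CUBIC),'crop1.png')
E
```

```text
(no output)
```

View pics/crop0.png

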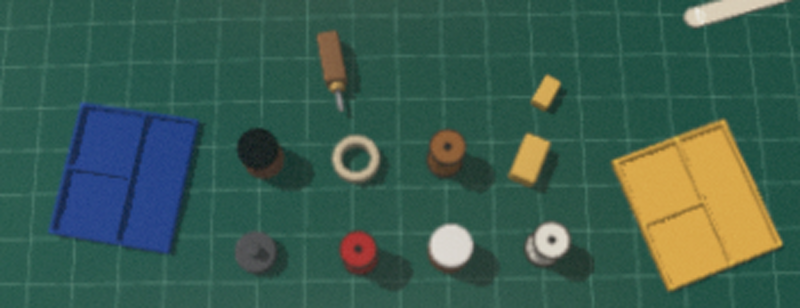

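View pics/crop1.png

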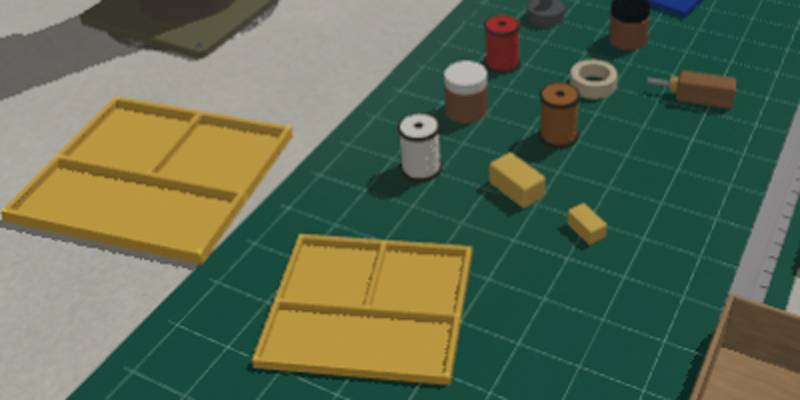

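Candidates: the yellow trays at (616,280) and (600,457). The first measures 167x153 mm against a nominal 164x148, the second 222x201 mm, so (616,280) is the one. The waxes at (503,250) and (514,204): the first measures 54x30 mm and fits, the second 38x21 mm. The crops confirm both choices.

```bash
cat > plan.py <<'E'
# usage: plan.py name x y ztip yaw(deg of jaw axis)  -> shift in tool axes (mm) and turn about tool (deg)
import sys; from h import *
from scipy.spatial.transform import Rotation as Ro
st=r.get_state(); p=st['tool_pos']; R=Ro.from_quat(st['eef_rot'])
print('t %.1f pos %s F %s open %.3f q7 %.2f'%(st['clock'],p.round(4),st['contact_force'].round(1),st['opening'],st['q'][6]))
Y=R.as_matrix()[:,1]; cur=np.degrees(np.arctan2(Y[1],Y[0])); print('jaw yaw %.1f tilt z %s'%(cur,R.as_matrix()[:,2].round(4)))
a=[float(v) for v in sys.argv[1:]]
for i in range(0,len(a),4):
    x,y,zt,yaw=a[i:i+4]
    t=np.array([x,y,zt+.025])
    y1=yaw+180*np.round((cur-yaw)/180) 
    c,s_=np.cos(np.radians(y1)),np.sin(np.radians(y1))
    Yt=np.array([c,s_,0]);Zt=np.array([0,0,-1.]);Xt=np.cross(Yt,Zt)
    T=np.c_[Xt,Yt,Zt]
    d=R.inv().apply(t-p); rv=(R.inv()*Ro.from_matrix(T)).as_rotvec(degrees=True)
    print('->',a[i:i+4],'shift',d.round(4),'turn',rv.round(2),'rows',round(max(np.linalg.norm(d)/.0417,np.linalg.norm(rv)/7.16),1))
E
cat > tr.py <<'E'
import numpy as np
def t(c,yaw,x,y):
    a=np.radians(yaw); return np.round([c[0]+x*np.cos(a)-y*np.sin(a),c[1]+x*np.sin(a)+y*np.cos(a)],4)
B=((.5374,.3253),-10.2); Yl=((.4938,-.3498),19.7)
for n,T in(('B',B),('Y',Yl)):
    print(n,'sq+',t(*T,.04,.032),'sq-',t(*T,-.04,.032),'long',t(*T,0,-.042),'long+17',t(*T,.017,-.042),'long-17',t(*T,-.017,-.042))
E
python3 tr.py
python3 plan.py .5 .2 .2 80
```

```text
B sq+ [0.5824 0.3497] sq- [0.5037 0.3639] long [0.53  0.284] long+17 [0.5467 0.281 ] long-17 [0.5132 0.287 ]
Y sq+ [ 0.5207 -0.3062] sq- [ 0.4454 -0.3332] long [ 0.508  -0.3893] long+17 [ 0.524  -0.3836] long-17 [ 0.492  -0.3951]
t 0.6 pos [0.1863 0.5966 0.237 ] F [-0.1  0.2 -0. ] open 0.999 q7 -0.22
jaw yaw 72.7 tilt z [ 0.e+00  1.e-04 -1.e+00]
-> [0.5, 0.2, 0.2, 80.0] shift [-0.4177 -0.285   0.012 ] turn [ 0.   -0.   -7.35] rows 12.1
```

Call:
{"method": "send_rows", "body": {
  "moves": [-0.02,-0.014,0,0,0,0,-0.05,-0.035,0,0,0,0,-0.085,-0.058,0,0,0,0,-0.119,-0.081,0,0,0,0,-0.153,-0.104,0,0,0,0],
  "claw": -0.36,
  "grip_force": 20
}}

```text
clock: 1.02
tool_pos: [0.3023, 0.4503, 0.2372]
eef_rot: [0.15, 0.989, 0.0, 0.0]
contact_force: [-0.2, 0.6, 0.0]
opening: 0.684
```

Call:
{"method": "send_rows", "body": {
  "moves": [-0.035,-0.023,0,0,0,0,-0.07,-0.046,0,0,0,0,-0.104,-0.069,0,0,0,0,-0.138,-0.092,0,0,0,0,-0.172,-0.115,0,0,0,0]
}}

```text
clock: 1.43
tool_pos: [0.4332, 0.2878, 0.2375]
eef_rot: [0.15, 0.989, 0.0, 0.0]
contact_force: [0.3, 0.3, 0.6]
opening: 0.679
```

```bash
python3 plan.py .5 .2 .2 80 .443 -.1643 .1 80
```

```text
t 1.4 pos [0.4332 0.2878 0.2375] F [0.3 0.3 0.6] open 0.679 q7 0.39
jaw yaw 72.7 tilt z [ 1.e-03  6.e-04 -1.e+00]
-> [0.5, 0.2, 0.2, 80.0] shift [-0.0899 -0.064   0.0125] turn [ 0.05  0.05 -7.3 ] rows 2.7
-> [0.443, -0.1643, 0.1, 80.0] shift [-0.1437 -0.4289  0.1122] turn [ 0.05  0.05 -7.3 ] rows 11.2
```

Call:
{"method": "send_rows", "body": {
  "moves": [-0.013,-0.038,0.005,0,0,0,-0.026,-0.076,0.015,0,0,0,-0.039,-0.114,0.025,0,0,0,-0.052,-0.152,0.035,0,0,0,-0.065,-0.19,0.045,0,0,0]
}}

```text
clock: 1.85
tool_pos: [0.4389, 0.0855, 0.1923]
eef_rot: [0.15, 0.989, 0.001, 0.001]
contact_force: [0.7, -0.2, -0.1]
opening: 0.682
```

Call:
{"method": "send_rows", "body": {
  "moves": [-0.015,-0.044,0.01,0,0,0,-0.028,-0.082,0.02,0,0,0,-0.041,-0.12,0.03,0,0,0,-0.054,-0.158,0.04,0,0,0,-0.067,-0.196,0.05,0,0,0]
}}

```text
clock: 2.27
tool_pos: [0.4447, -0.1173, 0.1434]
eef_rot: [0.15, 0.989, 0.001, 0.001]
contact_force: [0.2, 0.8, -0.0]
opening: 0.684
```

```bash
python3 plan.py .443 -.1643 .1 80
```

```text
t 2.3 pos [ 0.4447 -0.1173  0.1434] F [ 0.2  0.8 -0. ] open 0.684 q7 1.02
jaw yaw 72.7 tilt z [ 3.e-03  9.e-04 -1.e+00]
-> [0.443, -0.1643, 0.1, 80.0] shift [-0.0123 -0.0454  0.0183] turn [ 0.09  0.16 -7.27] rows 1.2
```

Call:
{"method": "send_rows", "body": {
  "moves": [-0.008,-0.03,0.01,0,0,-3,-0.0123,-0.0454,0.0183,0.1,0.15,-7,-0.0123,-0.0454,0.0183,0.1,0.15,-7.3,-0.0123,-0.0454,0.0183,0.1,0.15,-7.3,-0.0123,-0.0454,0.0183,0.1,0.15,-7.3]
}}

```text
clock: 2.68
tool_pos: [0.4436, -0.1629, 0.1254]
eef_rot: [0.087, 0.996, 0.0, 0.0]
contact_force: [1.0, 1.3, 0.2]
opening: 0.682
```

```bash
python3 plan.py .443 -.1643 .011 80
```

```text
t 2.7 pos [ 0.4436 -0.1629  0.1254] F [1.  1.3 0.2] open 0.682 q7 1.17
jaw yaw 80.0 tilt z [ 1.1e-03  8.0e-04 -1.0e+00]
-> [0.443, -0.1643, 0.011, 80.0] shift [ 0.0004 -0.0015  0.0894] turn [0.06 0.05 0.05] rows 2.1
```

Call:
{"method": "send_rows", "body": {
  "moves": [0.0004,-0.0015,0.03,0,0,0,0.0004,-0.0015,0.06,0,0,0,0.0004,-0.0015,0.08,0,0,0,0.0004,-0.0015,0.089,0,0,0,0.0004,-0.0015,0.089,0,0,0]
}}

```text
clock: 3.1
tool_pos: [0.4429, -0.1622, 0.0353]
eef_rot: [0.085, 0.996, 0.001, -0.001]
contact_force: [-0.4, -0.2, 0.8]
opening: 0.681
```

Call:
{"method": "send_rows", "body": {
  "moves": [0,0,0,0,0,0,0,0,0,0,0,0,0,0,0,0,0,0,0,0,0,0,0,0,0,0,0,0,0,0],
  "claw": 1,
  "grip_force": 20
}}

```text
clock: 3.52
tool_pos: [0.4437, -0.1623, 0.0363]
eef_rot: [0.085, 0.996, 0.001, 0.001]
contact_force: [0.3, 1.4, 5.0]
opening: 0.454
```

```bash
python3 plan.py .443 -.1643 .1 80 .5824 .3497 .1 79.8
```

```text
t 3.5 pos [ 0.4437 -0.1623  0.0363] F [0.3 1.4 5. ] open 0.454 q7 1.09
jaw yaw 80.2 tilt z [ 0.0013  0.0018 -1.    ]
-> [0.443, -0.1643, 0.1, 80.0] shift [ 0.0002 -0.002  -0.0887] turn [0.11 0.05 0.2 ] rows 2.1
-> [0.5824, 0.3497, 0.1, 79.8] shift [-0.0496  0.5283 -0.0876] turn [0.11 0.05 0.4 ] rows 12.9
```

Call:
{"method": "send_rows", "body": {
  "moves": [0,0,-0.01,0,0,0,0,0,-0.03,0,0,0,0,0,-0.06,0,0,0,0,0,-0.085,0,0,0,0,0,-0.095,0,0,0],
  "grip_force": 25
}}

```text
clock: 3.93
tool_pos: [0.4444, -0.163, 0.1343]
eef_rot: [0.086, 0.996, 0.001, 0.002]
contact_force: [0.1, 0.2, -1.0]
opening: 0.45
```

```bash
python3 plan.py .5824 .3497 .11 79.8; python3 - <<'E'
from h import *
s=imaging.snapshot('scene'); save(cv2.resize(s['image'],(800,600)),'s1.png')
E
```

```text
t 3.9 pos [ 0.4444 -0.163   0.1343] F [ 0.1  0.2 -1. ] open 0.450 q7 1.16
jaw yaw 80.2 tilt z [ 5.e-03  7.e-04 -1.e+00]
-> [0.5824, 0.3497, 0.11, 79.8] shift [-4.820e-02  5.288e-01  3.000e-04] turn [0.09 0.28 0.35] rows 12.7
```

View pics/s1.png

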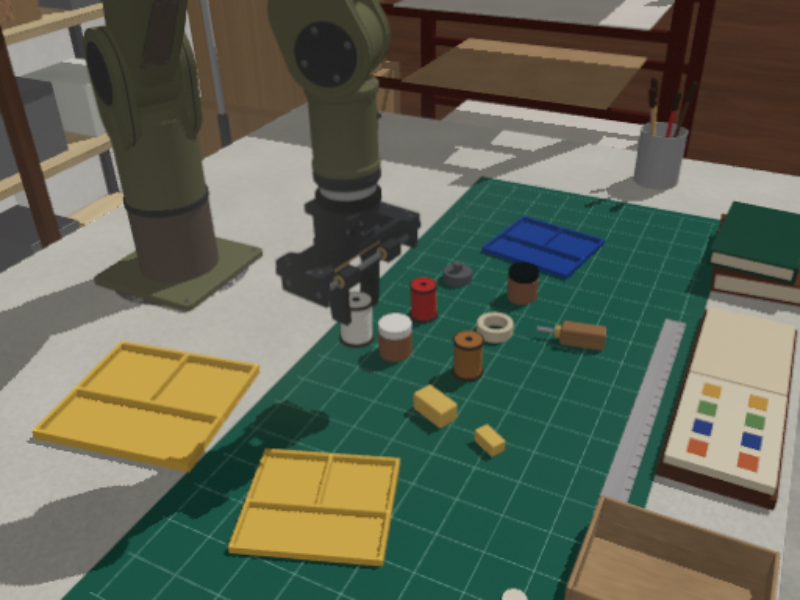

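The spool hangs in the gripper at (355,315). Next I carry it to the blue tray.

Call:
{"method": "send_rows", "body": {
  "moves": [-0.002,0.02,0,0,0,0,-0.005,0.055,0,0,0,0,-0.008,0.09,0,0,0,0,-0.012,0.13,0,0.05,0.2,0,-0.015,0.17,0,0.1,0.3,0]
}}

```text
clock: 4.4
tool_pos: [0.4888, 0.0026, 0.1347]
eef_rot: [0.087, 0.996, -0.001, 0.0]
contact_force: [0.1, 0.5, -0.9]
opening: 0.448
```

Call:
{"method": "send_rows", "body": {
  "moves": [-0.004,0.04,0,0,0,0,-0.008,0.08,0,0,0,0,-0.012,0.12,0,0,0,0,-0.016,0.16,0,0,0,0,-0.019,0.2,0,0,0,0]
}}

```text
clock: 4.82
tool_pos: [0.5421, 0.1978, 0.1339]
eef_rot: [0.087, 0.996, -0.001, 0.0]
contact_force: [0.3, -0.5, -1.4]
opening: 0.447
```

```bash
python3 plan.py .5824 .3497 .07 79.8
```

```text
t 4.8 pos [0.5421 0.1978 0.1339] F [ 0.3 -0.5 -1.4] open 0.447 q7 0.68
jaw yaw 80.0 tilt z [-2.0e-04 -2.2e-03 -1.0e+00]
-> [0.5824, 0.3497, 0.07, 79.8] shift [-0.0134  0.1567  0.0385] turn [-0.13  0.01  0.23] rows 3.9
```

Call:
{"method": "send_rows", "body": {
  "moves": [-0.004,0.04,0,0,0,0,-0.007,0.08,0,0,0,0,-0.01,0.118,0.005,0,0,0,-0.0125,0.145,0.02,0,0,0,-0.0134,0.157,0.03,-0.1,0,0.2]
}}

```text
clock: 5.23
tool_pos: [0.5815, 0.3556, 0.1021]
eef_rot: [0.087, 0.996, 0.002, -0.0]
contact_force: [-0.6, 0.3, 0.5]
opening: 0.449
```

Call:
{"method": "send_rows", "body": {
  "moves": [0,0,0,0,0,0,0,0,0,0,0,0,0,0,0,0,0,0,0,0,0,0,0,0,0,0,0,0,0,0]
}}

```text
clock: 5.65
tool_pos: [0.5823, 0.3534, 0.1029]
eef_rot: [0.088, 0.996, 0.001, 0.0]
contact_force: [0.2, 0.5, 1.0]
opening: 0.447
```

```bash
python3 plan.py .5824 .3497 .018 79.8; python3 - <<'E'
from h import *
s=imaging.snapshot('scene'); save(cv2.resize(s['image'][100:260,230:430],(800,640)),'s2.png')
s=imaging.snapshot('top'); save(cv2.resize(s['image'][100:240,80:260],(771,600)),'t2.png')
E
```

```text
t 5.7 pos [0.5823 0.3534 0.1029] F [0.2 0.5 1. ] open 0.447 q7 0.56
jaw yaw 79.9 tilt z [ 9.0e-04  2.1e-03 -1.0e+00]
-> [0.5824, 0.3497, 0.018, 79.8] shift [-0.0007 -0.0038  0.0598] turn [0.13 0.03 0.13] rows 1.4
```

View pics/t2.png

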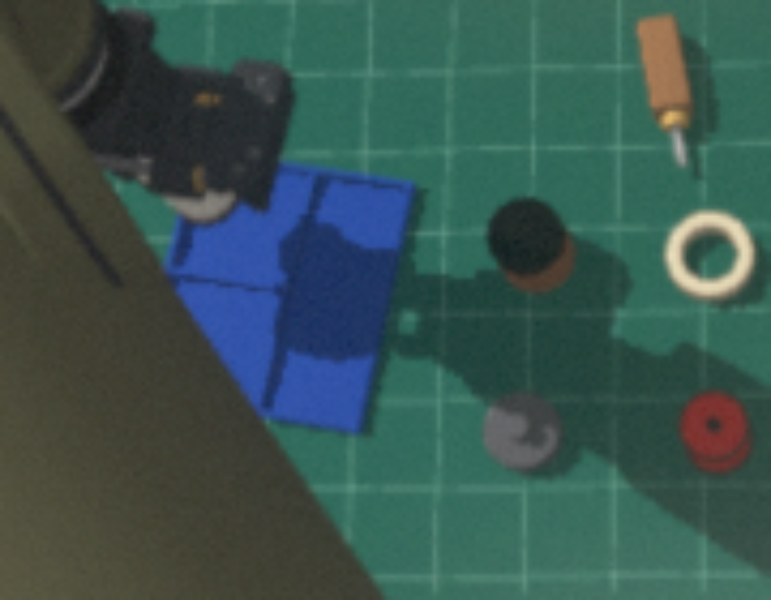

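The spool hangs over the upper square of the blue tray. Now lowering: contact should come at TCP z ≈ 0.0393.

Call:
{"method": "send_rows", "body": {
  "moves": [-0.0007,-0.004,0.015,0.1,0,0.1,-0.0007,-0.004,0.035,0.1,0,0.1,-0.0007,-0.004,0.05,0.1,0,0.1,-0.0007,-0.004,0.058,0.1,0,0.1,-0.0007,-0.004,0.058,0.1,0,0.1]
}}

```text
clock: 6.17
tool_pos: [0.5808, 0.3494, 0.0427]
eef_rot: [0.088, 0.996, -0.001, -0.001]
contact_force: [0.8, 0.4, 0.0]
opening: 0.448
```

Call:
{"method": "send_rows", "body": {
  "moves": [0,0,0.001,0,0,0,0,0,0.002,0,0,0,0,0,0.003,0,0,0,0,0,0.0035,0,0,0,0,0,0.004,0,0,0]
}}

```text
clock: 6.58
tool_pos: [0.5813, 0.3497, 0.0395]
eef_rot: [0.088, 0.996, -0.0, -0.001]
contact_force: [-0.2, -0.4, 4.1]
opening: 0.446
```

Call:
{"method": "send_rows", "body": {
  "moves": [0,0,0,0,0,0,0,0,0,0,0,0,0,0,0,0,0,0,0,0,0,0,0,0,0,0,0,0,0,0],
  "claw": -0.36
}}

```text
clock: 7.0
tool_pos: [0.5812, 0.3498, 0.0395]
eef_rot: [0.088, 0.996, -0.0, -0.001]
contact_force: [0.6, -0.1, 0.3]
opening: 0.681
```

Call:
{"method": "send_rows", "body": {
  "moves": [0,0,-0.02,0,0,0,0,0,-0.05,0,0,0,0,0,-0.08,0,0,0,0,0,-0.1,0,0,0,0,0,-0.11,0,0,0]
}}

```text
clock: 7.42
tool_pos: [0.5828, 0.3508, 0.1528]
eef_rot: [0.088, 0.996, 0.001, 0.001]
contact_force: [0.9, 0.1, 0.3]
opening: 0.683
```

```bash
sed -i 's/^s=np.load.*/s=np.load("top0.npy",allow_pickle=True).item()/' m.py; python3 plan.py .5459 -.1516 .12 66; python3 - <<'E'
from h import *
s=imaging.snapshot('scene'); save(cv2.resize(s['image'][100:260,230:430],(800,640)[:2] if 0 else (750,600)),'s3.png')
E
```

```text
t 7.4 pos [0.5828 0.3508 0.1528] F [0.9 0.1 0.3] open 0.683 q7 0.58
jaw yaw 79.9 tilt z [ 0.0023  0.0026 -1.    ]
-> [0.5459, -0.1516, 0.12, 66.0] shift [-0.052  -0.5011  0.0064] turn [ 0.18  0.08 13.87] rows 12.1
```

View pics/s3.png

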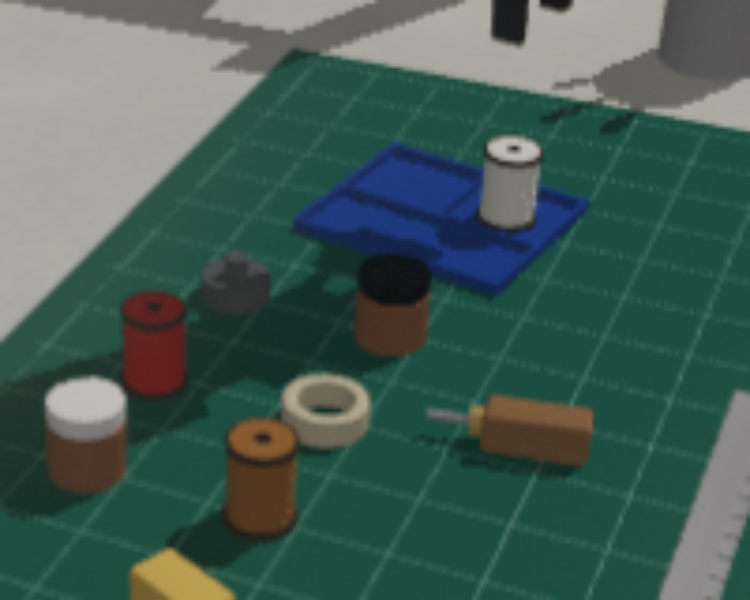

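The white spool stands in the far square at (512,185) in the crop. Next the wax.

Call:
{"method": "send_rows", "body": {
  "moves": [-0.004,-0.04,0,0,0,0,-0.008,-0.08,0,0,0,0,-0.012,-0.12,0,0,0,0,-0.016,-0.16,0,0,0,0,-0.021,-0.2,0,0,0,0]
}}

```text
clock: 7.88
tool_pos: [0.5671, 0.1484, 0.1514]
eef_rot: [0.088, 0.996, 0.001, 0.0]
contact_force: [0.1, 0.0, 0.4]
opening: 0.679
```

Call:
{"method": "send_rows", "body": {
  "moves": [-0.005,-0.045,0,0,0,0,-0.009,-0.085,0,0,0,0,-0.013,-0.125,0,0,0,0,-0.017,-0.165,0,0,0,0,-0.021,-0.2,0,0,0,0]
}}

```text
clock: 8.3
tool_pos: [0.5511, -0.0554, 0.1496]
eef_rot: [0.089, 0.996, 0.001, -0.001]
contact_force: [1.1, 0.1, -0.6]
opening: 0.683
```

```bash
python3 plan.py .5459 -.1516 .07 66
```

```text
t 8.3 pos [ 0.5511 -0.0554  0.1496] F [ 1.1  0.1 -0.6] open 0.683 q7 1.07
jaw yaw 79.8 tilt z [-0.0022  0.0013 -1.    ]
-> [0.5459, -0.1516, 0.07, 66.0] shift [-0.012  -0.0957  0.0544] turn [ 0.04 -0.14 13.83] rows 2.7
```

Call:
{"method": "send_rows", "body": {
  "moves": [-0.005,-0.04,0,0,0,5,-0.01,-0.08,0.01,0,0,10,-0.012,-0.0957,0.025,0,-0.1,13.8,-0.012,-0.0957,0.04,0,-0.1,13.8,-0.012,-0.0957,0.05,0,-0.1,13.8]
}}

```text
clock: 8.72
tool_pos: [0.544, -0.1535, 0.097]
eef_rot: [0.209, 0.978, -0.0, -0.002]
contact_force: [-0.6, 0.4, 0.6]
opening: 0.679
```

```bash
python3 plan.py .5459 -.1516 .010 66
```

```text
t 8.7 pos [ 0.544  -0.1535  0.097 ] F [-0.6  0.4  0.6] open 0.679 q7 1.02
jaw yaw 65.8 tilt z [-4.1e-03  6.0e-04 -1.0e+00]
-> [0.5459, -0.1516, 0.01, 66.0] shift [-0.0012  0.0026  0.062 ] turn [-0.07 -0.23 -0.17] rows 1.5
```

Call:
{"method": "send_rows", "body": {
  "moves": [-0.0012,0.0026,0.02,0,-0.2,-0.2,-0.0012,0.0026,0.04,0,-0.2,-0.2,-0.0012,0.0026,0.055,0,-0.2,-0.2,-0.0012,0.0026,0.062,0,-0.2,-0.2,-0.0012,0.0026,0.062,0,-0.2,-0.2]
}}

```text
clock: 9.13
tool_pos: [0.5446, -0.15, 0.033]
eef_rot: [0.207, 0.978, -0.0, -0.002]
contact_force: [0.0, 0.4, -0.4]
opening: 0.68
```

Call:
{"method": "send_rows", "body": {
  "moves": [0,0,0,0,0,0,0,0,0,0,0,0,0,0,0,0,0,0,0,0,0,0,0,0,0,0,0,0,0,0],
  "claw": 1,
  "grip_force": 20
}}

```text
clock: 9.55
tool_pos: [0.545, -0.1501, 0.0337]
eef_rot: [0.207, 0.978, -0.0, -0.002]
contact_force: [0.2, 0.0, 0.6]
opening: 0.326
```

```bash
python3 plan.py .5459 -.1516 .10 66
```

```text
t 9.6 pos [ 0.545  -0.1501  0.0337] F [0.2 0.  0.6] open 0.326 q7 0.99
jaw yaw 66.2 tilt z [-3.5e-03  4.0e-04 -1.0e+00]
-> [0.5459, -0.1516, 0.1, 66.0] shift [-0.0011 -0.0011 -0.0913] turn [-0.06 -0.19  0.15] rows 2.2
```

Call:
{"method": "send_rows", "body": {
  "moves": [0,0,-0.01,0,0,0,0,0,-0.03,0,-0.2,0,0,0,-0.06,0,-0.2,0,0,0,-0.085,0,-0.2,0,0,0,-0.095,0,-0.2,0],
  "grip_force": 25
}}

```text
clock: 9.97
tool_pos: [0.5472, -0.1506, 0.1327]
eef_rot: [0.207, 0.978, -0.0, 0.003]
contact_force: [0.8, 0.1, 0.0]
opening: 0.006
```

```bash
python3 plan.py .5037 .3639 .105 79.8;  python3 - <<'E'
from h import *
s=imaging.snapshot('scene'); save(cv2.resize(s['image'][130:330,180:440],(780,600)),'s4.png')
E
```

```text
t 10.0 pos [ 0.5472 -0.1506  0.1327] F [0.8 0.1 0. ] open 0.006 q7 1.04
jaw yaw 66.1 tilt z [ 0.0054 -0.002  -1.    ]
-> [0.5037, 0.3639, 0.105, 79.8] shift [0.248  0.4529 0.0014] turn [ -0.02   0.33 -13.67] rows 12.4
```

View pics/s4.png

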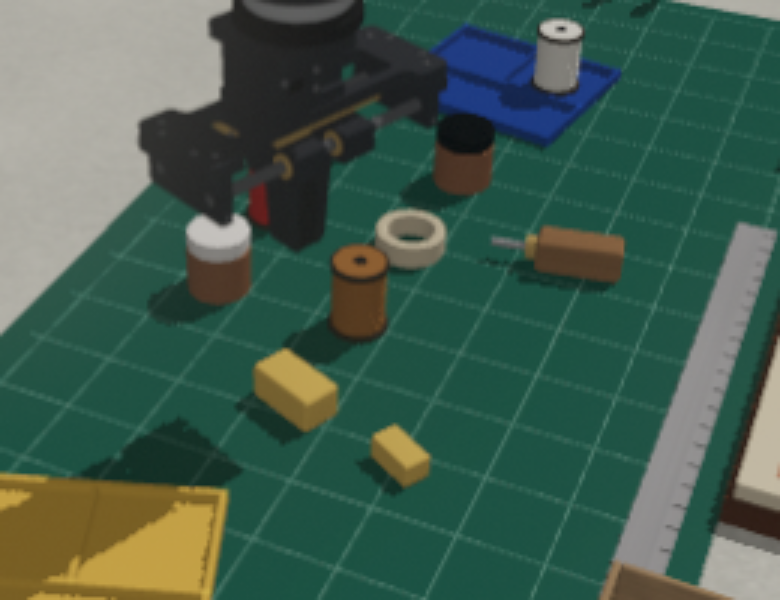

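The wax stayed on the bench at (295,390) in the crop, most likely because the fingers were still closing when I lifted. I'll re-measure its pose and try again with a longer close.

```bash
cat > wx.py <<'E'
from h import *
hsvf=lambda im: cv2.cvtColor(im,cv2.COLOR_RGB2HSV)
def wax(s,tag):
    P=cloud(s)
    k=(abs(P[...,2]-.0265)<.005)&(np.hypot(P[...,0]-.546,P[...,1]+.152)<.045)
    k&=cv2.inRange(hsvf(s['image']),(15,80,60),(35,255,255))>0
    p=P[k][:,:2].astype(np.float32)
    if len(p)>5:
        rc=cv2.minAreaRect(p); print(tag,k.sum(),np.round(rc[0],4),np.round(rc[1],4),round(rc[2],1), np.median(P[k][:,2]).round(4))
wax(np.load('top0.npy',allow_pickle=True).item(),'top0'); wax(np.load('scene0.npy',allow_pickle=True).item(),'scene0')
wax(imaging.snapshot('scene'),'scene now')
s=imaging.snapshot('top'); wax(s,'top now'); save(cv2.resize(s['image'],(800,600)),'t4.png')
E
python3 wx.py
```

```text
top0 221 [ 0.5459 -0.1516] [0.03   0.0542] 66.0 0.0259
scene0 284 [ 0.547 -0.155] [0.0314 0.055 ] 66.8 0.0251
scene now 291 [ 0.5473 -0.1555] [0.0311 0.0549] 65.0 0.0252
top now 220 [ 0.546  -0.1516] [0.03   0.0554] 65.7 0.0259
```

View pics/t4.png

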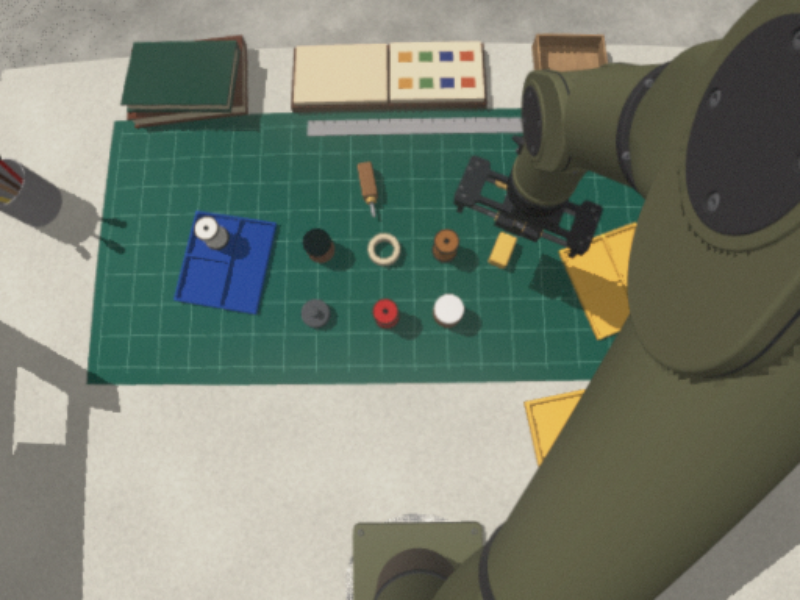

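Call:
{"method": "send_rows", "body": {
  "moves": [0,0,0,0,0,0,0,0,0,0,0,0,0,0,0,0,0,0,0,0,0,0,0,0,0,0,0,0,0,0],
  "claw": -0.25
}}

```text
clock: 10.53
tool_pos: [0.5453, -0.1503, 0.1287]
eef_rot: [0.207, 0.978, -0.001, 0.0]
contact_force: [-0.3, 0.3, -0.3]
opening: 0.358
```

Call:
{"method": "send_rows", "body": {
  "moves": [0,0,0,0,0,0,0,0,0,0,0,0,0,0,0,0,0,0,0,0,0,0,0,0,0,0,0,0,0,0]
}}

```text
clock: 10.95
tool_pos: [0.5453, -0.1503, 0.1287]
eef_rot: [0.207, 0.978, -0.001, 0.0]
contact_force: [0.2, 0.2, 0.1]
opening: 0.625
```

```bash
python3 plan.py .546 -.1525 .011 66
```

```text
t 10.9 pos [ 0.5453 -0.1503  0.1287] F [0.2 0.2 0.1] open 0.625 q7 1.03
jaw yaw 66.1 tilt z [ 2.0e-04 -1.1e-03 -1.0e+00]
-> [0.546, -0.1525, 0.011, 66.0] shift [-0.0014 -0.0016  0.0927] turn [-0.05  0.04  0.14] rows 2.2
```

Call:
{"method": "send_rows", "body": {
  "moves": [-0.0014,-0.0016,0.03,0,0,0.1,-0.0014,-0.0016,0.06,0,0,0.1,-0.0014,-0.0016,0.082,0,0,0.1,-0.0014,-0.0016,0.0925,0,0,0.1,-0.0014,-0.0016,0.0925,0,0,0.1]
}}

```text
clock: 11.37
tool_pos: [0.5446, -0.1521, 0.0342]
eef_rot: [0.207, 0.978, -0.001, -0.002]
contact_force: [-0.6, -0.6, 0.6]
opening: 0.624
```

Call:
{"method": "send_rows", "body": {
  "moves": [0,0,0,0,0,0,0,0,0,0,0,0,0,0,0,0,0,0,0,0,0,0,0,0,0,0,0,0,0,0],
  "claw": 1,
  "grip_force": 25
}}

```text
clock: 11.78
tool_pos: [0.5452, -0.1522, 0.0351]
eef_rot: [0.207, 0.978, -0.001, -0.001]
contact_force: [-0.1, -0.7, -0.8]
opening: 0.273
```

Call:
{"method": "send_rows", "body": {
  "moves": [0,0,0,0,0,0,0,0,0,0,0,0,0,0,0,0,0,0,0,0,0,0,0,0,0,0,0,0,0,0]
}}

```text
clock: 12.2
tool_pos: [0.5451, -0.1522, 0.0351]
eef_rot: [0.207, 0.978, -0.001, -0.001]
contact_force: [0.1, -0.2, -0.1]
opening: 0.009
```

```bash
python3 - <<'E'
from h import *
s=imaging.snapshot('scene'); save(cv2.resize(s['image'][200:310,200:350],(800,587),interpolation=cv2.INTER_CUBIC),'s5.png')
s=imaging.snapshot('top'); save(cv2.resize(s['image'][100:210,250:400],(800,587),interpolation=cv2.INTER_CUBIC),'t5.png')
E
```

```text
(no output)
```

View pics/s5.png

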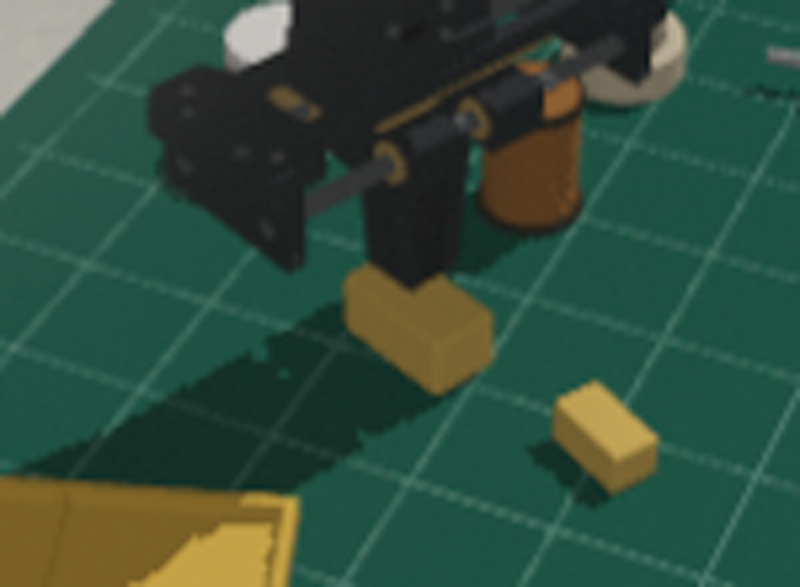

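View pics/t5.png

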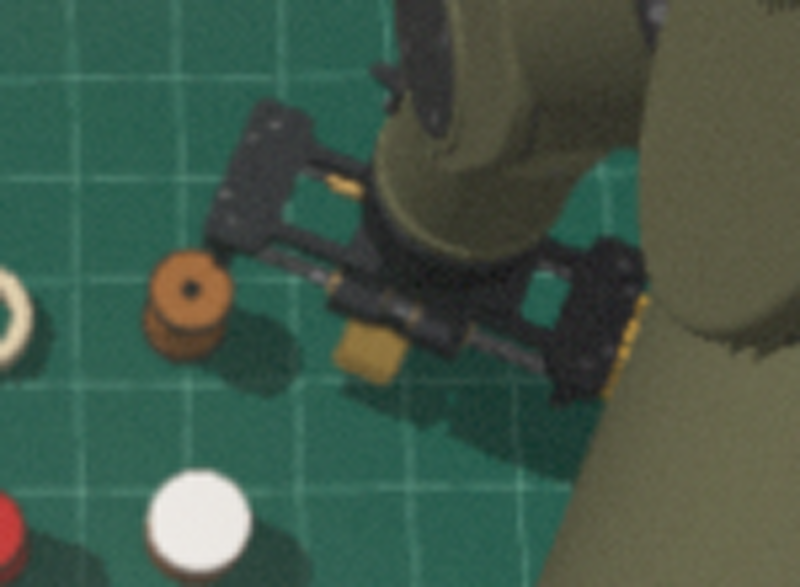

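```bash
python3 - <<'E'
from h import *
s=imaging.snapshot('scene'); P=cloud(s)
for v in range(225,275,4):
    print(v,[tuple(P[v,u].round(3)) for u in (274,279,284)], s['image'][v,279])
st=r.get_state(); print(st['tool_pos'])
R=cv2.Rodrigues(np.array(s['rvec'],float))[0]
for pt in [(.5451,-.1522,.0351),(.5451,-.1522,.010),(.5451,-.1522,.06)]:
    print(pt,cv2.projectPoints(np.array([pt]),s['rvec'],s['tvec'],s['mtx'],s['D'])[0].ravel())
E
```

```text
225 [(np.float64(0.554), np.float64(-0.187), np.float64(0.125)), (np.float64(0.562), np.float64(-0.183), np.float64(0.125)), (np.float64(0.57), np.float64(-0.178), np.float64(0.123))] [45 47 49]
229 [(np.float64(0.557), np.float64(-0.193), np.float64(0.121)), (np.float64(0.566), np.float64(-0.191), np.float64(0.122)), (np.float64(0.57), np.float64(-0.179), np.float64(0.115))] [28 31 31]
233 [(np.float64(0.557), np.float64(-0.194), np.float64(0.113)), (np.float64(0.566), np.float64(-0.191), np.float64(0.113)), (np.float64(0.57), np.float64(-0.178), np.float64(0.105))] [29 31 32]
237 [(np.float64(0.547), np.float64(-0.172), np.float64(0.084)), (np.float64(0.551), np.float64(-0.158), np.float64(0.076)), (np.float64(0.558), np.float64(-0.151), np.float64(0.073))] [25 28 27]
241 [(np.float64(0.548), np.float64(-0.174), np.float64(0.076)), (np.float64(0.551), np.float64(-0.159), np.float64(0.066)), (np.float64(0.559), np.float64(-0.151), np.float64(0.063))] [26 27 26]
245 [(np.float64(0.547), np.float64(-0.173), np.float64(0.065)), (np.float64(0.551), np.float64(-0.158), np.float64(0.056))
[... 944 characters left out ...]
np.float64(-0.175), np.float64(0.021)), (np.float64(0.569), np.float64(-0.173), np.float64(0.023))] [118  97  47]
269 [(np.float64(0.545), np.float64(-0.168), np.float64(-0.001)), (np.float64(0.559), np.float64(-0.175), np.float64(0.01)), (np.float64(0.567), np.float64(-0.169), np.float64(0.009))] [118  98  47]
273 [(np.float64(0.55), np.float64(-0.179), np.float64(0.0)), (np.float64(0.559), np.float64(-0.174), np.float64(-0.001)), (np.float64(0.568), np.float64(-0.171), np.float64(0.0))] [27 52 39]
[ 0.54506354 -0.15219631  0.03504227]
(0.5451, -0.1522, 0.0351) [277.35114213 250.62143752]
(0.5451, -0.1522, 0.01) [277.29227763 260.28621817]
(0.5451, -0.1522, 0.06) [277.41081631 240.75835384]
```

The fingers closed above the wax. Scene depth puts the real tips at z ≈ 0.03, where the pose readout implies 0.010, so the tips sit about 20 mm higher than documented. I'll raise, open, and calibrate the tips from the pictures.

Call:
{"method": "send_rows", "body": {
  "moves": [0,0,-0.015,0,0,0,0,0,-0.035,0,0,0,0,0,-0.05,0,0,0,0,0,-0.055,0,0,0,0,0,-0.055,0,0,0],
  "claw": -0.25
}}

```text
clock: 12.77
tool_pos: [0.546, -0.1524, 0.0912]
eef_rot: [0.208, 0.978, -0.001, 0.0]
contact_force: [0.4, -0.2, 0.5]
opening: 0.358
```

Call:
{"method": "send_rows", "body": {
  "moves": [0,0,0,0,0,0,0,0,0,0,0,0,0,0,0,0,0,0,0,0,0,0,0,0,0,0,0,0,0,0]
}}

```text
clock: 13.18
tool_pos: [0.5457, -0.1523, 0.0905]
eef_rot: [0.208, 0.978, -0.001, -0.0]
contact_force: [-0.3, 0.2, -0.1]
opening: 0.627
```

```bash
cat > tip.py <<'E'
from h import *
from scipy.spatial.transform import Rotation as Ro
s=imaging.snapshot('scene'); st=r.get_state(); p=st['tool_pos']; R=Ro.from_quat(st['eef_rot']); w=st['opening']*.088
print(p.round(4),w)
im=cv2.resize(s['image'],None,fx=5,fy=5,interpolation=cv2.INTER_CUBIC)
pr=lambda t: cv2.projectPoints(np.atleast_2d(p+R.apply(t)),s['rvec'],s['tvec'],s['mtx'],s['D'])[0].reshape(-1,2)
for sg in(-1,1):
    for dz,c in((0.025,(255,0,0)),(0.0,(0,255,0)),(-.02,(0,128,255))):
        q=pr(np.array([[-.009,sg*w/2,dz],[.009,sg*w/2,dz],[.009,sg*(w/2+.0175),dz],[-.009,sg*(w/2+.0175),dz]]))
        cv2.polylines(im,[np.int32((q+.5)*5)],True,c,1)
c=pr(np.array([0,0,0.]))[0]; x,y=np.int32(c*5); save(im[max(0,y-280):y+280,max(0,x-350):x+350],'tip.png')
E
python3 tip.py
```

```text
[ 0.5458 -0.1523  0.0907] 0.05511144419749058
```

View pics/tip.png

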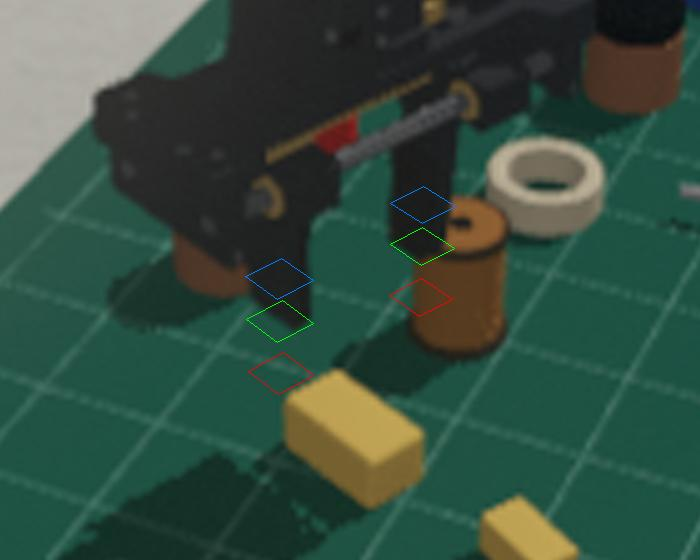

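The tips match the green outline, which is the reported TCP plane itself, so tip z ≈ reported TCP z. I'll change the planner to that.

```bash
sed -i 's/zt+.025/zt/' plan.py; python3 plan.py .546 -.153 .012 66
```

```text
t 13.2 pos [ 0.5458 -0.1523  0.0907] F [-0.5  0.5 -0.1] open 0.626 q7 1.01
jaw yaw 66.0 tilt z [-7.e-04 -1.e-03 -1.e+00]
-> [0.546, -0.153, 0.012, 66.0] shift [-0.0005 -0.0005  0.0787] turn [-0.07 -0.01  0.04] rows 1.9
```

Call:
{"method": "send_rows", "body": {
  "moves": [-0.0005,-0.0005,0.02,0,0,0,-0.0005,-0.0005,0.045,0,0,0,-0.0005,-0.0005,0.065,0,0,0,-0.0005,-0.0005,0.075,0,0,0,-0.0005,-0.0005,0.078,0,0,0]
}}

```text
clock: 13.65
tool_pos: [0.5449, -0.1526, 0.0109]
eef_rot: [0.207, 0.978, -0.001, -0.002]
contact_force: [-0.1, -0.7, 0.0]
opening: 0.622
```

Call:
{"method": "send_rows", "body": {
  "moves": [0,0,0,0,0,0,0,0,0,0,0,0,0,0,0,0,0,0,0,0,0,0,0,0,0,0,0,0,0,0],
  "claw": 1,
  "grip_force": 25
}}

```text
clock: 14.07
tool_pos: [0.5456, -0.1528, 0.0119]
eef_rot: [0.207, 0.978, -0.001, -0.001]
contact_force: [0.5, -0.3, 3.4]
opening: 0.341
```

Call:
{"method": "send_rows", "body": {
  "moves": [0,0,0,0,0,0,0,0,0,0,0,0,0,0,0,0,0,0,0,0,0,0,0,0,0,0,0,0,0,0]
}}

```text
clock: 14.48
tool_pos: [0.5455, -0.1528, 0.0119]
eef_rot: [0.207, 0.978, -0.001, -0.001]
contact_force: [0.1, 0.0, 0.1]
opening: 0.338
```

Call:
{"method": "send_rows", "body": {
  "moves": [0,0,-0.01,0,0,0,0,0,-0.035,0,0,0,0,0,-0.065,0,0,0,0,0,-0.09,0,0,0,0,0,-0.1,0,0,0]
}}

```text
clock: 14.9
tool_pos: [0.5474, -0.1531, 0.1156]
eef_rot: [0.208, 0.978, -0.001, 0.002]
contact_force: [1.1, 0.1, 0.3]
opening: 0.34
```

```bash
python3 plan.py .5037 .3639 .11 79.8 .5 .2 .11 79.8; python3 tip.py
```

```text
t 14.9 pos [ 0.5474 -0.1531  0.1156] F [1.1 0.1 0.3] open 0.340 q7 1.02
jaw yaw 66.0 tilt z [ 0.0029 -0.0017 -1.    ]
-> [0.5037, 0.3639, 0.11, 79.8] shift [0.2499 0.4547 0.0046] turn [ -0.04   0.19 -13.76] rows 12.4
-> [0.5, 0.2, 0.11, 79.8] shift [0.1867 0.3034 0.0048] turn [ -0.04   0.19 -13.76] rows 8.5
[ 0.5478 -0.1533  0.1159] 0.029594020827343675
```

View pics/tip.png

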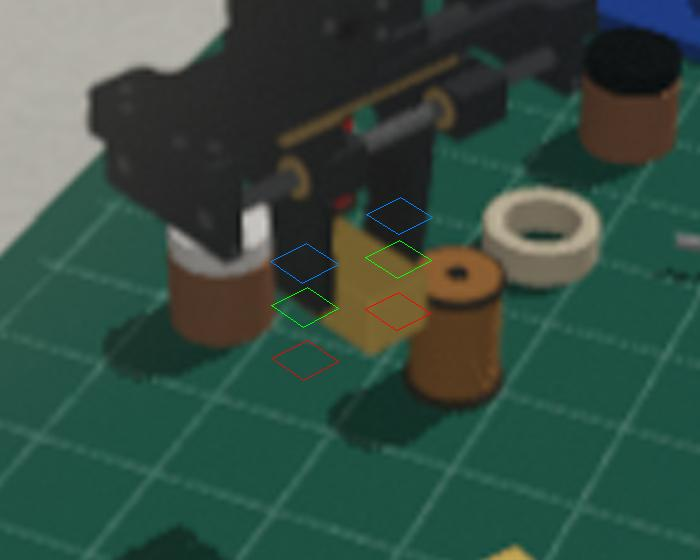

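The wax is held (370,290). Carrying it.

Call:
{"method": "send_rows", "body": {
  "moves": [0.01,0.018,0,0,0.1,-3,0.028,0.05,0,0,0.2,-6,0.047,0.085,0,0,0.2,-9,0.066,0.12,0,0,0.2,-12,0.085,0.155,0,0,0.2,-13.8]
}}

```text
clock: 15.37
tool_pos: [0.5321, 0.0242, 0.1146]
eef_rot: [0.088, 0.996, -0.001, -0.0]
contact_force: [0.8, 0.3, -1.1]
opening: 0.336
```

```bash
python3 plan.py .5037 .3639 .11 79.8
```

```text
t 15.4 pos [0.5321 0.0242 0.1146] F [ 0.8  0.3 -1.1] open 0.336 q7 0.90
jaw yaw 79.9 tilt z [-8.0e-04 -1.1e-03 -1.0e+00]
-> [0.5037, 0.3639, 0.11, 79.8] shift [0.0873 0.3295 0.0043] turn [-0.07 -0.03  0.13] rows 8.2
```

Call:
{"method": "send_rows", "body": {
  "moves": [0.01,0.038,0,0,0,0,0.02,0.076,0,0,0,0,0.03,0.114,0,0,0,0,0.04,0.152,0,0,0,0,0.05,0.19,0,0,0,0.1]
}}

```text
clock: 15.78
tool_pos: [0.5149, 0.2216, 0.1134]
eef_rot: [0.089, 0.996, -0.001, -0.001]
contact_force: [0.4, -0.3, -0.2]
opening: 0.339
```

```bash
python3 plan.py .5037 .3639 .05 79.8
```

```text
t 15.8 pos [0.5149 0.2216 0.1134] F [ 0.4 -0.3 -0.2] open 0.339 q7 0.63
jaw yaw 79.8 tilt z [-0.0025 -0.0021 -1.    ]
-> [0.5037, 0.3639, 0.05, 79.8] shift [0.036  0.1383 0.0631] turn [-0.15 -0.12  0.04] rows 3.7
```

Call:
{"method": "send_rows", "body": {
  "moves": [0.01,0.04,0,0,0,0,0.02,0.077,0,0,0,0,0.029,0.112,0.005,-0.1,-0.1,0,0.035,0.134,0.02,-0.1,-0.1,0,0.036,0.1383,0.04,-0.15,-0.1,0]
}}

```text
clock: 16.2
tool_pos: [0.5019, 0.3722, 0.0731]
eef_rot: [0.085, 0.996, 0.004, 0.0]
contact_force: [-0.1, 0.6, -1.0]
opening: 0.333
```

Call:
{"method": "send_rows", "body": {
  "moves": [0,0,0,0,0,0,0,0,0,0,0,0,0,0,0,0,0,0,0,0,0,0,0,0,0,0,0,0,0,0]
}}

```text
clock: 16.62
tool_pos: [0.503, 0.371, 0.0741]
eef_rot: [0.086, 0.996, 0.004, 0.001]
contact_force: [0.5, -0.9, -0.1]
opening: 0.34
```

```bash
python3 plan.py .5037 .3639 .018 79.8; python3 - <<'E'
from h import *
s=imaging.snapshot('scene'); save(cv2.resize(s['image'][120:220,270:400],(780,600),interpolation=cv2.INTER_CUBIC),'s6.png')
E
```

```text
t 16.6 pos [0.503  0.371  0.0741] F [ 0.5 -0.9 -0.1] open 0.340 q7 0.47
jaw yaw 80.1 tilt z [ 0.0023  0.0075 -1.    ]
-> [0.5037, 0.3639, 0.018, 79.8] shift [-0.0018 -0.0073  0.056 ] turn [0.45 0.06 0.34] rows 1.4
```

View pics/s6.png

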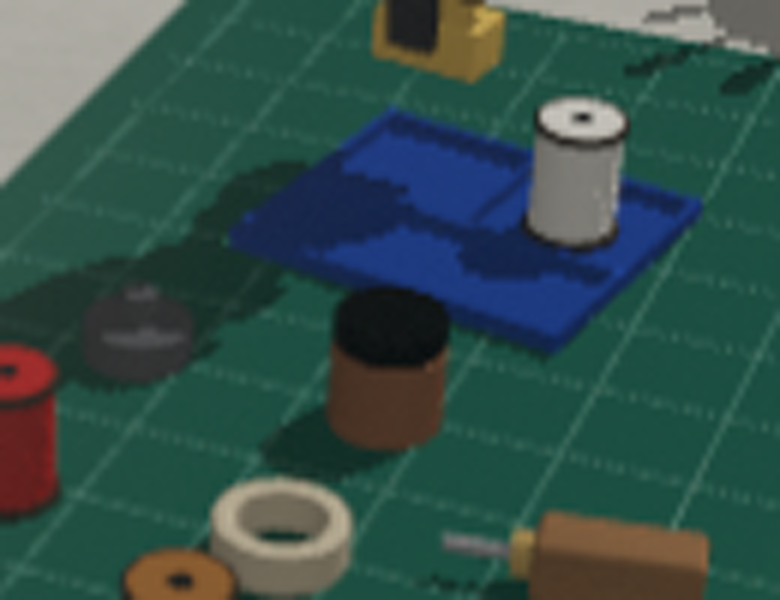

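Call:
{"method": "send_rows", "body": {
  "moves": [-0.0018,-0.0073,0.01,0.4,0,0.3,-0.0018,-0.0073,0.03,0.45,0,0.3,-0.0018,-0.0073,0.045,0.45,0,0.3,-0.0018,-0.0073,0.054,0.45,0,0.3,-0.0018,-0.0073,0.054,0.45,0,0.3]
}}

```text
clock: 17.08
tool_pos: [0.5026, 0.3623, 0.0179]
eef_rot: [0.089, 0.996, -0.002, -0.001]
contact_force: [0.1, 0.4, -0.8]
opening: 0.335
```

```bash
python3 plan.py .5037 .3639 .0146 79.8
```

```text
t 17.1 pos [0.5026 0.3623 0.0179] F [ 0.1  0.4 -0.8] open 0.335 q7 0.45
jaw yaw 79.8 tilt z [-0.0019 -0.003  -1.    ]
-> [0.5037, 0.3639, 0.0146, 79.8] shift [-0.0008  0.0018  0.0033] turn [-0.19 -0.08  0.01] rows 0.1
```

Call:
{"method": "send_rows", "body": {
  "moves": [0,0.001,0.001,-0.1,0,0,0,0.001,0.002,-0.2,0,0,0,0.001,0.003,-0.2,0,0,0,0.001,0.0035,-0.2,0,0,0,0.001,0.004,-0.2,0,0]
}}

```text
clock: 17.5
tool_pos: [0.5032, 0.3635, 0.0149]
eef_rot: [0.089, 0.996, 0.0, -0.0]
contact_force: [-0.5, -1.0, 8.8]
opening: 0.337
```

Contact at 8.8 N and the expected height. Opening to about 46 mm.

Call:
{"method": "send_rows", "body": {
  "moves": [0,0,0,0,0,0,0,0,0,0,0,0,0,0,0,0,0,0,0,0,0,0,0,0,0,0,0,0,0,0],
  "claw": -0.05
}}

```text
clock: 17.92
tool_pos: [0.5032, 0.3635, 0.0149]
eef_rot: [0.089, 0.996, 0.0, -0.0]
contact_force: [0.8, 0.2, 0.1]
opening: 0.526
```

Call:
{"method": "send_rows", "body": {
  "moves": [0,0,-0.015,0,0,0,0,0,-0.04,0,0,0,0,0,-0.075,0,0,0,0,0,-0.1,0,0,0,0,0,-0.115,0,0,0]
}}

```text
clock: 18.33
tool_pos: [0.5045, 0.3645, 0.1341]
eef_rot: [0.089, 0.996, 0.002, 0.002]
contact_force: [0.1, 1.0, -0.7]
opening: 0.525
```

```bash
cat > awl.py <<'E'
from h import *
s=np.load('top0.npy',allow_pickle=True).item(); P=cloud(s); Z=P[...,2]
for tag in('top0','scene0'):
    s=np.load(tag+'.npy',allow_pickle=True).item(); P=cloud(s)
    k=(abs(P[...,2]-.0283)<.005)&(abs(P[...,0]-.68)<.08)&(abs(P[...,1]-.075)<.05)
    hs=cv2.cvtColor(s['image'],cv2.COLOR_RGB2HSV)
    p=P[k][:,:2].astype(np.float32); rc=cv2.minAreaRect(p); print(tag,k.sum(),np.round(rc[0],4),np.round(rc[1],4),round(rc[2],1),np.median(P[k][:,2]).round(4))
    a=np.radians(9.5); d=np.array([np.cos(a),np.sin(a)]); t=(p-rc[0])@d; e=(p-rc[0])@[-d[1],d[0]]
    for lo in np.arange(-.05,.05,.01):
        q=(t>=lo)&(t<lo+.01)
        if q.any(): print('  %.2f n %d e %.4f..%.4f'%(lo,q.sum(),e[q].min(),e[q].max()))
E
python3 awl.py; python3 - <<'E'
from h import *
s=imaging.snapshot('top'); save(cv2.resize(s['image'][90:210,90:260],(800,565),interpolation=cv2.INTER_CUBIC),'t7.png')
E
```

```text
top0 214 [0.6725 0.0764] [0.0722 0.0259] 9.8 0.0277
  -0.04 n 4 e -0.0032..0.0031
  -0.03 n 30 e -0.0131..0.0123
  -0.02 n 33 e -0.0123..0.0126
  -0.01 n 33 e -0.0128..0.0121
  0.00 n 35 e -0.0125..0.0130
  0.01 n 30 e -0.0118..0.0115
  0.02 n 33 e -0.0128..0.0129
  0.03 n 16 e -0.0116..0.0110
scene0 210 [0.6722 0.0755] [0.0705 0.0294] 10.1 0.0271
  -0.04 n 2 e -0.0072..-0.0017
  -0.03 n 22 e -0.0150..0.0107
  -0.02 n 36 e -0.0142..0.0145
  -0.01 n 33 e -0.0148..0.0096
  0.00 n 32 e -0.0146..0.0130
  0.01 n 33 e -0.0145..0.0120
  0.02 n 34 e -0.0130..0.0127
  0.03 n 18 e -0.0125..0.0106
```

View pics/t7.png

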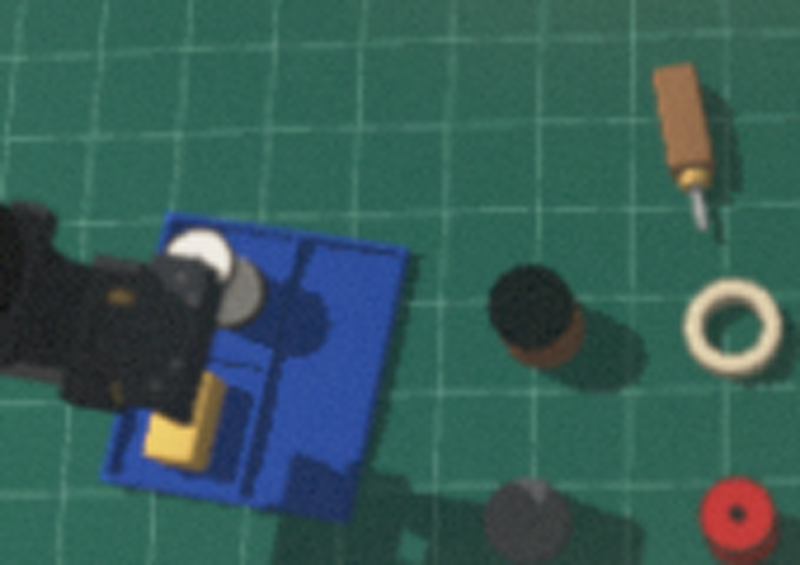

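Wax sits flat in the lower-left square (185,430) and the spool stands in the upper one. The awl handle is at about (0.675, 0.077) with its axis at 9.8°, point toward −x.

```bash
python3 plan.py .675 .077 .1 99.8
```

```text
t 18.4 pos [0.5055 0.3652 0.136 ] F [0.4 0.4 1.9] open 0.522 q7 0.49
jaw yaw 79.8 tilt z [ 0.0062  0.0064 -1.    ]
-> [0.675, 0.077, 0.1, 99.8] shift [-0.2178 -0.2539  0.0352] turn [  0.37   0.36 -20.02] rows 8.1
```

Call:
{"method": "send_rows", "body": {
  "moves": [-0.025,-0.03,0,0.3,0.3,-4,-0.05,-0.06,0,0.3,0.3,-8,-0.075,-0.09,0,0.3,0.3,-12,-0.1,-0.12,0,0.3,0.3,-16,-0.125,-0.148,0,0.3,0.3,-20],
  "claw": -0.2
}}

```text
clock: 18.8
tool_pos: [0.6027, 0.195, 0.1358]
eef_rot: [-0.087, 0.996, 0.0, 0.0]
contact_force: [0.7, 0.4, 0.3]
opening: 0.603
```

```bash
python3 plan.py .675 .077 .08 99.8
```

```text
t 18.8 pos [0.6027 0.195  0.1358] F [0.7 0.4 0.3] open 0.603 q7 1.03
jaw yaw 100.0 tilt z [ 8.e-04  2.e-04 -1.e+00]
-> [0.675, 0.077, 0.08, 99.8] shift [-0.0507 -0.1287  0.0559] turn [0.   0.05 0.17] rows 3.6
```

Call:
{"method": "send_rows", "body": {
  "moves": [-0.015,-0.038,0,0,0,0,-0.03,-0.076,0.01,0,0,0,-0.044,-0.112,0.025,0,0,0.1,-0.0507,-0.1287,0.04,0,0,0.2,-0.0507,-0.1287,0.053,0,0,0.2]
}}

```text
clock: 19.22
tool_pos: [0.6775, 0.068, 0.0817]
eef_rot: [-0.08, 0.997, -0.003, 0.001]
contact_force: [1.1, -0.6, -0.3]
opening: 0.606
```

```bash
python3 plan.py .675 .077 .012 99.8
```

```text
t 19.2 pos [0.6775 0.068  0.0817] F [ 1.1 -0.6 -0.3] open 0.606 q7 1.23
jaw yaw 99.2 tilt z [ 0.0026 -0.0058 -1.    ]
-> [0.675, 0.077, 0.012, 99.8] shift [0.0011 0.0097 0.0696] turn [-0.35  0.09 -0.58] rows 1.7
```

Call:
{"method": "send_rows", "body": {
  "moves": [0.0011,0.0097,0.01,-0.3,0,-0.6,0.0011,0.0097,0.03,-0.3,0,-0.6,0.0011,0.0097,0.05,-0.3,0,-0.6,0.0011,0.0097,0.065,-0.3,0,-0.6,0.0011,0.0097,0.069,-0.3,0,-0.6]
}}

```text
clock: 19.63
tool_pos: [0.6723, 0.0789, 0.01]
eef_rot: [-0.087, 0.996, -0.0, -0.002]
contact_force: [-0.8, -0.5, -0.4]
opening: 0.6
```

```bash
python3 plan.py .675 .077 .012 99.8; python3 tip.py
```

```text
t 19.6 pos [0.6723 0.0789 0.01  ] F [-0.8 -0.5 -0.4] open 0.600 q7 1.19
jaw yaw 100.0 tilt z [-3.3e-03 -3.0e-04 -1.0e+00]
-> [0.675, 0.077, 0.012, 99.8] shift [-0.0023 -0.0024 -0.002 ] turn [ 0.01 -0.19  0.19] rows 0.1
[0.6729 0.0786 0.0105] 0.05310195958637057
```

View pics/tip.png

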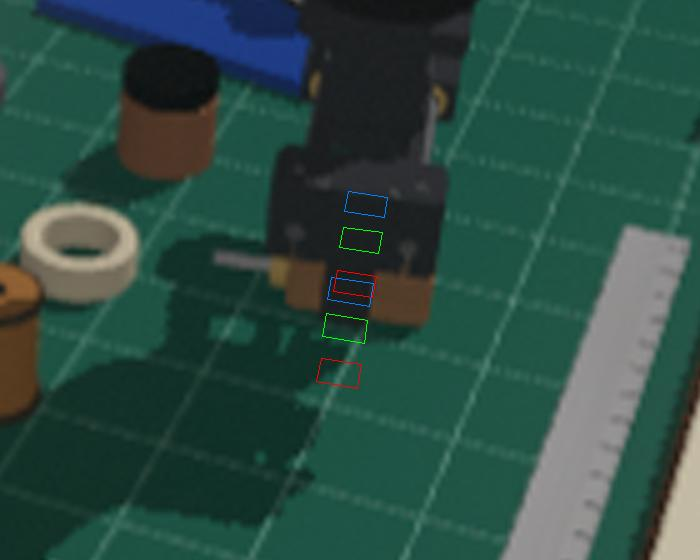

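The fingers straddle the handle (360,290). Closing.

Call:
{"method": "send_rows", "body": {
  "moves": [-0.002,-0.002,-0.002,0,-0.2,0.2,-0.002,-0.002,-0.002,0,-0.2,0.2,-0.002,-0.002,-0.002,0,-0.2,0.2,-0.002,-0.002,-0.002,0,-0.2,0.2,-0.002,-0.002,-0.002,0,-0.2,0.2],
  "claw": 1,
  "grip_force": 30
}}

```text
clock: 20.1
tool_pos: [0.6759, 0.0772, 0.0136]
eef_rot: [-0.085, 0.996, 0.0, 0.001]
contact_force: [-0.2, -0.2, 2.5]
opening: 0.296
```

Call:
{"method": "send_rows", "body": {
  "moves": [0,0,0,0,0,0,0,0,0,0,0,0,0,0,0,0,0,0,0,0,0,0,0,0,0,0,0,0,0,0]
}}

```text
clock: 20.52
tool_pos: [0.6758, 0.077, 0.0136]
eef_rot: [-0.085, 0.996, 0.0, 0.001]
contact_force: [0.4, -0.1, 0.8]
opening: 0.291
```

Call:
{"method": "send_rows", "body": {
  "moves": [0,0,-0.01,0,0,0,0,0,-0.035,0,0,0,0,0,-0.065,0,0,0,0,0,-0.09,0,0,0,0,0,-0.1,0,0,0]
}}

```text
clock: 20.93
tool_pos: [0.6778, 0.0777, 0.118]
eef_rot: [-0.085, 0.996, 0.001, 0.004]
contact_force: [0.3, 0.5, -0.5]
opening: 0.291
```

```bash
python3 plan.py .5463 .279 .1 79.8; python3 tip.py
```

```text
t 20.9 pos [0.6778 0.0777 0.118 ] F [ 0.3  0.5 -0.5] open 0.291 q7 1.24
jaw yaw 99.7 tilt z [ 0.0086  0.002  -1.    ]
-> [0.5463, 0.279, 0.1, 79.8] shift [0.0957 0.2206 0.0173] turn [ 0.12  0.5  19.93] rows 5.8
[0.6781 0.0777 0.1184] 0.025848119479664953
```

View pics/tip.png

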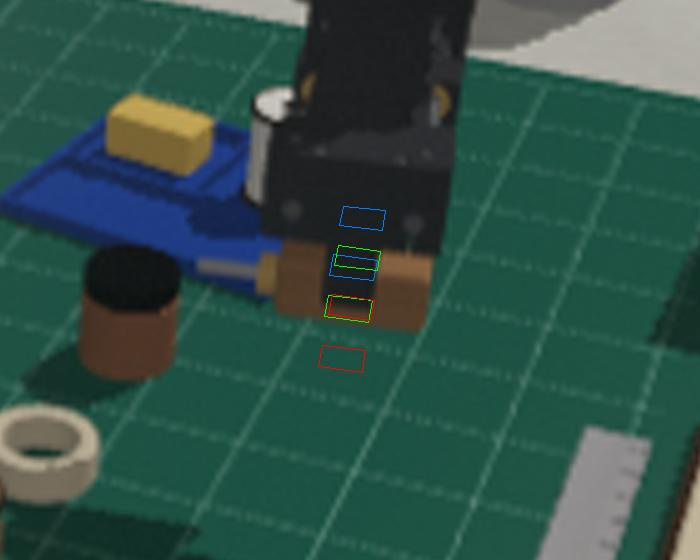

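Call:
{"method": "send_rows", "body": {
  "moves": [0.01,0.022,0,0,0.3,4,0.025,0.058,0,0.1,0.5,8,0.041,0.095,0,0.1,0.5,12,0.057,0.132,0,0.1,0.5,16,0.073,0.168,0,0.1,0.5,20]
}}

```text
clock: 21.4
tool_pos: [0.5759, 0.232, 0.1166]
eef_rot: [0.092, 0.996, -0.0, -0.0]
contact_force: [0.3, 1.4, -0.0]
opening: 0.289
```

```bash
python3 plan.py .5463 .279 .07 79.8
```

```text
t 21.4 pos [0.5759 0.232  0.1166] F [ 0.3  1.4 -0. ] open 0.289 q7 0.69
jaw yaw 79.5 tilt z [-8.e-04 -1.e-04 -1.e+00]
-> [0.5463, 0.279, 0.07, 79.8] shift [0.0377 0.0409 0.0466] turn [-0.01 -0.04 -0.3 ] rows 1.7
```

Call:
{"method": "send_rows", "body": {
  "moves": [0.02,0.022,0.005,0,0,-0.3,0.032,0.035,0.015,0,0,-0.3,0.0377,0.0409,0.03,0,0,-0.3,0.0377,0.0409,0.043,0,0,-0.3,0.0377,0.0409,0.0466,0,0,-0.3]
}}

```text
clock: 21.82
tool_pos: [0.5445, 0.2779, 0.0671]
eef_rot: [0.088, 0.996, -0.002, -0.002]
contact_force: [-0.0, -0.5, -1.0]
opening: 0.292
```

```bash
python3 plan.py .5463 .279 .020 79.8
```

```text
t 21.8 pos [0.5445 0.2779 0.0671] F [-0.  -0.5 -1. ] open 0.292 q7 0.59
jaw yaw 79.9 tilt z [-0.005  -0.0033 -1.    ]
-> [0.5463, 0.279, 0.02, 79.8] shift [-0.0018  0.0016  0.0471] turn [-0.24 -0.25  0.06] rows 1.1
```

Call:
{"method": "send_rows", "body": {
  "moves": [-0.0018,0.0016,0.01,-0.2,-0.2,0,-0.0018,0.0016,0.025,-0.2,-0.2,0,-0.0018,0.0016,0.037,-0.2,-0.2,0,-0.0018,0.0016,0.044,-0.2,-0.2,0,-0.0018,0.0016,0.046,-0.2,-0.2,0]
}}

```text
clock: 22.23
tool_pos: [0.5461, 0.2776, 0.0194]
eef_rot: [0.089, 0.996, -0.001, -0.001]
contact_force: [0.4, -0.5, 0.5]
opening: 0.29
```

```bash
python3 plan.py .5463 .279 .0166 79.8;python3 - <<'E'
from h import *
s=imaging.snapshot('scene'); save(cv2.resize(s['image'][120:220,270:400],(780,600),interpolation=cv2.INTER_CUBIC),'s8.png')
s=imaging.snapshot('top'); save(cv2.resize(s['image'][90:210,90:260],(800,565),interpolation=cv2.INTER_CUBIC),'t8.png')
E
```

```text
t 22.2 pos [0.5461 0.2776 0.0194] F [ 0.4 -0.5  0.5] open 0.290 q7 0.57
jaw yaw 79.8 tilt z [-0.0026 -0.0021 -1.    ]
-> [0.5463, 0.279, 0.0166, 79.8] shift [-0.      0.0014  0.0028] turn [-0.14 -0.13 -0.01] rows 0.1
```

View pics/s8.png

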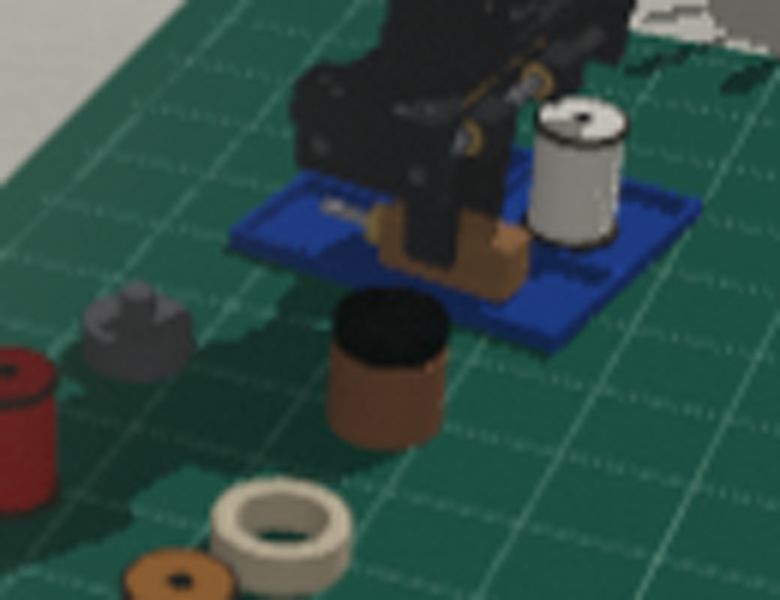

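View pics/t8.png

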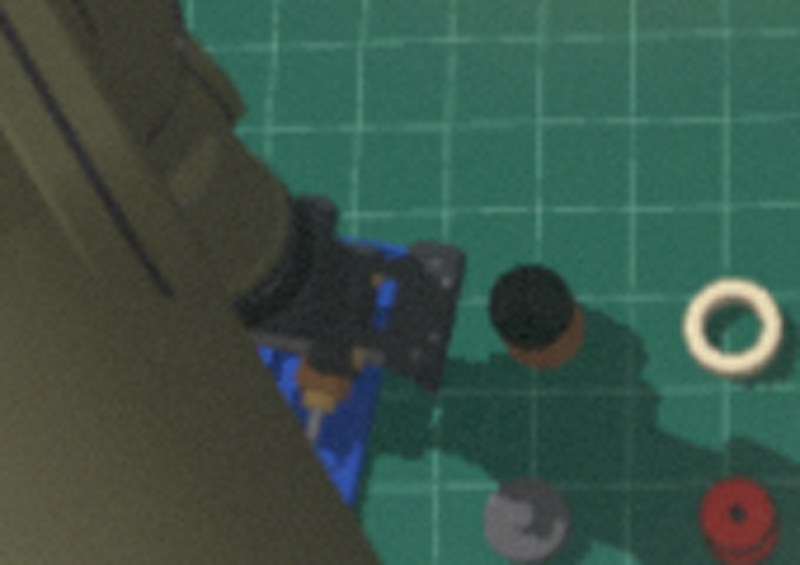

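The awl lies along the long compartment, with the handle at (455,250) in the scene crop. Creeping down.

Call:
{"method": "send_rows", "body": {
  "moves": [0,0.001,0.001,-0.1,-0.1,0,0,0.001,0.002,-0.1,-0.1,0,0,0.001,0.003,-0.1,-0.1,0,0,0.001,0.0033,-0.1,-0.1,0,0,0.001,0.0036,-0.1,-0.1,0]
}}

```text
clock: 22.75
tool_pos: [0.5468, 0.2796, 0.0174]
eef_rot: [0.089, 0.996, 0.0, 0.001]
contact_force: [0.2, -0.0, -0.9]
opening: 0.291
```

Call:
{"method": "send_rows", "body": {
  "moves": [0,0,0,0,0,0,0,0,0,0,0,0,0,0,0,0,0,0,0,0,0,0,0,0,0,0,0,0,0,0],
  "claw": 0.05
}}

```text
clock: 23.17
tool_pos: [0.5468, 0.2796, 0.0174]
eef_rot: [0.089, 0.996, 0.0, 0.001]
contact_force: [-0.1, -0.5, -0.4]
opening: 0.473
```

Call:
{"method": "send_rows", "body": {
  "moves": [0,0,-0.015,0,0,0,0,0,-0.04,0,0,0,0,0,-0.075,0,0,0,0,0,-0.1,0,0,0,0,0,-0.115,0,0,0]
}}

```text
clock: 23.58
tool_pos: [0.5478, 0.2803, 0.1355]
eef_rot: [0.089, 0.996, 0.002, 0.002]
contact_force: [0.3, -0.2, -1.3]
opening: 0.474
```

```bash
python3 plan.py .4366 .0448 .12 100;python3 - <<'E'
from h import *
s=imaging.snapshot('scene'); save(cv2.resize(s['image'][120:220,270:400],(780,600),interpolation=cv2.INTER_CUBIC),'s9.png')
for tag in('top0','scene0'):
    s=np.load(tag+'.npy',allow_pickle=True).item(); P=cloud(s)
    for n,x,y,z in(('red',.4365,.045,.0565),('wjar',.44,-.0565,.0525)):
        k=(abs(P[...,2]-z)<.004)&(np.hypot(P[...,0]-x,P[...,1]-y)<.035)
        print(tag,n,k.sum(),P[k].mean(0).round(4))
E
```

```text
t 23.6 pos [0.5478 0.2803 0.1355] F [ 0.3 -0.2 -1.3] open 0.474 q7 0.61
jaw yaw 79.8 tilt z [ 0.0047  0.0029 -1.    ]
-> [0.4366, 0.0448, 0.12, 100.0] shift [ 0.0679 -0.2515  0.0143] turn [  0.17   0.27 -20.18] rows 6.3
top0 red 222 [0.4362 0.0449 0.0565]
top0 wjar 263 [ 0.4395 -0.0567  0.052 ]
scene0 red 154 [0.4379 0.0425 0.0558]
scene0 wjar 221 [ 0.4416 -0.0593  0.0514]
```

View pics/s9.png

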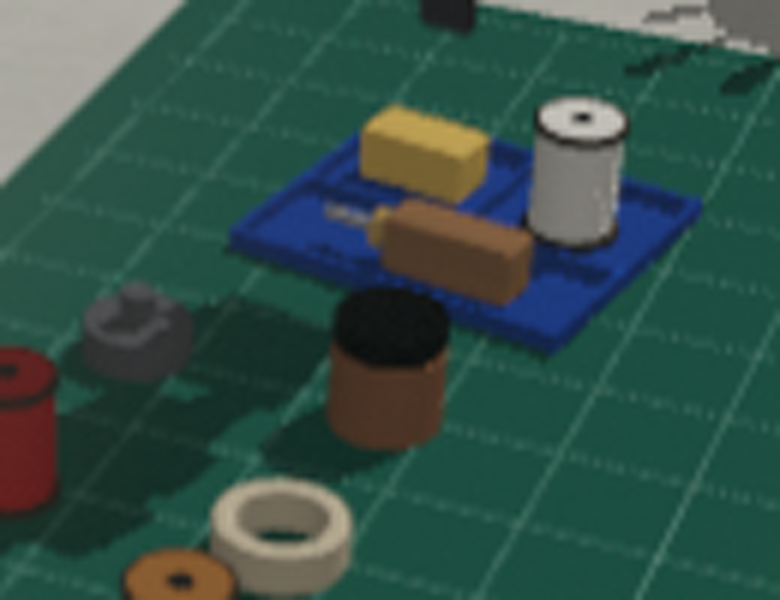

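The awl lies flat in the long compartment, and the wax and white spool are in place. I released it before reading the force, about 0.8 mm above the expected contact height, and it has settled flat. Next the red spool at about (0.437, 0.044).

```bash
python3 plan.py .437 .044 .12 79.8
```

```text
t 23.6 pos [0.5489 0.2809 0.1374] F [ 1.  -0.3  2.1] open 0.476 q7 0.61
jaw yaw 79.8 tilt z [ 0.0078  0.0047 -1.    ]
-> [0.437, 0.044, 0.12, 79.8] shift [ 0.0684 -0.2531  0.0155] turn [0.34 0.39 0.01] rows 6.3
```

Call:
{"method": "send_rows", "body": {
  "moves": [0.01,-0.037,0,0.2,0.3,0,0.02,-0.075,0,0.2,0.3,0,0.03,-0.113,0,0.2,0.3,0,0.041,-0.152,0,0.2,0.3,0,0.051,-0.19,0,0.2,0.3,0],
  "claw": -0.3
}}

```text
clock: 24.05
tool_pos: [0.4636, 0.1013, 0.1357]
eef_rot: [0.089, 0.996, 0.001, 0.001]
contact_force: [0.5, -1.1, 0.8]
opening: 0.648
```

```bash
python3 plan.py .437 .044 .08 79.8
```

```text
t 24.1 pos [0.4636 0.1013 0.1357] F [ 0.5 -1.1  0.8] open 0.648 q7 0.73
jaw yaw 79.8 tilt z [ 0.0013  0.002  -1.    ]
-> [0.437, 0.044, 0.08, 79.8] shift [ 0.0162 -0.0612  0.0555] turn [0.12 0.05 0.03] rows 2.0
```

Call:
{"method": "send_rows", "body": {
  "moves": [0.01,-0.035,0,0,0,0,0.0162,-0.055,0.01,0,0,0,0.0162,-0.0612,0.025,0,0,0,0.0162,-0.0612,0.04,0,0,0,0.0162,-0.0612,0.05,0,0,0]
}}

```text
clock: 24.47
tool_pos: [0.4364, 0.0431, 0.0844]
eef_rot: [0.089, 0.996, 0.001, 0.0]
contact_force: [-0.4, 0.4, 0.3]
opening: 0.65
```

```bash
python3 plan.py .437 .044 .014 79.8
```

```text
t 24.5 pos [0.4364 0.0431 0.0844] F [-0.4  0.4  0.3] open 0.650 q7 0.75
jaw yaw 79.7 tilt z [ 2.0e-04  1.6e-03 -1.0e+00]
-> [0.437, 0.044, 0.014, 79.8] shift [-0.0004  0.0009  0.0704] turn [ 0.09 -0.   -0.06] rows 1.7
```

Call:
{"method": "send_rows", "body": {
  "moves": [-0.0004,0.0009,0.015,0.1,0,0,-0.0004,0.0009,0.037,0.1,0,0,-0.0004,0.0009,0.056,0.1,0,0,-0.0004,0.0009,0.067,0.1,0,0,-0.0004,0.0009,0.07,0.1,0,0]
}}

```text
clock: 24.88
tool_pos: [0.4343, 0.0427, 0.0306]
eef_rot: [0.089, 0.996, -0.004, -0.009]
contact_force: [-1.2, 0.0, -1.0]
opening: 0.651
```

Call:
{"method": "send_rows", "body": {
  "moves": [0,0,0,0,0,0,0,0,0,0,0,0,0,0,0,0,0,0,0,0,0,0,0,0,0,0,0,0,0,0],
  "claw": 1,
  "grip_force": 25
}}

```text
clock: 25.3
tool_pos: [0.4344, 0.0428, 0.0308]
eef_rot: [0.089, 0.996, -0.004, -0.009]
contact_force: [1.2, 0.3, -0.1]
opening: 0.447
```

Call:
{"method": "send_rows", "body": {
  "moves": [0,0,0,0,0,0,0,0,0,0,0,0,0,0,0,0,0,0,0,0,0,0,0,0,0,0,0,0,0,0]
}}

```text
clock: 25.72
tool_pos: [0.4344, 0.0428, 0.0309]
eef_rot: [0.089, 0.996, -0.004, -0.009]
contact_force: [0.4, 0.0, -0.4]
opening: 0.441
```

The arm stopped at z = 0.031, which is the inner reach limit, with a 1° tilt. The grip is on thread at 39 mm. Lifting.

Call:
{"method": "send_rows", "body": {
  "moves": [0,0,-0.01,0,0,0,0,0,-0.03,0,0,0,0,0,-0.06,0,0,0,0,0,-0.085,0,0,0,0,0,-0.095,0,0,0]
}}

```text
clock: 26.13
tool_pos: [0.4369, 0.0434, 0.1284]
eef_rot: [0.089, 0.996, -0.003, -0.007]
contact_force: [-0.9, -0.6, 0.0]
opening: 0.443
```

```bash
python3 plan.py .5207 -.3062 .13 79.8; python3 -c "
from h import *
print(r.get_state()['q'].round(2))"; python3 tip.py
```

```text
t 26.1 pos [0.4369 0.0434 0.1284] F [-0.9 -0.6  0. ] open 0.443 q7 0.38
jaw yaw 79.8 tilt z [-0.0154 -0.0048 -0.9999]
-> [0.5207, -0.3062, 0.13, 79.8] shift [-0.1446 -0.3291 -0.0012] turn [-0.43 -0.82 -0.03] rows 8.6
[ 0.1   0.7  -0.49  2.19  0.77  0.45  0.38]
[0.4374 0.0434 0.1288] 0.03871462889764795
```

View pics/tip.png

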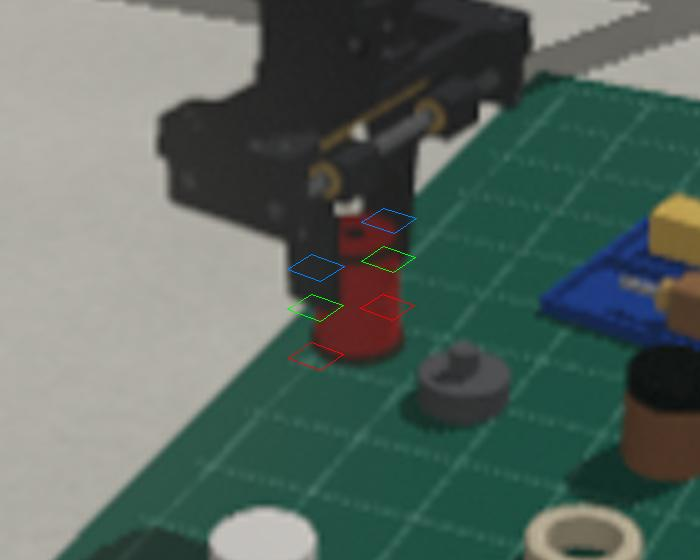

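Red spool is held (360,300). Carrying it to the yellow tray.

Call:
{"method": "send_rows", "body": {
  "moves": [-0.008,-0.018,0,-0.2,-0.4,0,-0.022,-0.05,0,-0.4,-0.8,0,-0.038,-0.086,0,-0.4,-0.8,0,-0.054,-0.123,0,-0.4,-0.8,0,-0.07,-0.16,0,-0.4,-0.8,0]
}}

```text
clock: 26.6
tool_pos: [0.4775, -0.1284, 0.1283]
eef_rot: [0.089, 0.996, -0.0, 0.0]
contact_force: [0.3, -0.1, -0.2]
opening: 0.448
```

```bash
python3 plan.py .5207 -.3062 .13 79.8
```

```text
t 26.6 pos [ 0.4775 -0.1284  0.1283] F [ 0.3 -0.1 -0.2] open 0.448 q7 0.80
jaw yaw 79.8 tilt z [ 0.e+00 -4.e-04 -1.e+00]
-> [0.5207, -0.3062, 0.13, 79.8] shift [-0.0741 -0.1674 -0.0016] turn [-0.02  0.   -0.  ] rows 4.4
```

Call:
{"method": "send_rows", "body": {
  "moves": [-0.015,-0.035,0,0,0,0,-0.032,-0.072,0,0,0,0,-0.049,-0.11,0,0,0,0,-0.064,-0.145,0,0,0,0,-0.074,-0.167,0,0,0,0]
}}

```text
clock: 27.02
tool_pos: [0.5196, -0.3115, 0.1268]
eef_rot: [0.092, 0.996, -0.002, -0.001]
contact_force: [1.2, -0.5, -1.0]
opening: 0.443
```

Call:
{"method": "send_rows", "body": {
  "moves": [0,0,0.015,0,0,0,0,0,0.03,0,0,0,0,0,0.045,0,0,0,0,0,0.055,0,0,0,0,0,0.055,0,0,0]
}}

```text
clock: 27.43
tool_pos: [0.5173, -0.31, 0.0687]
eef_rot: [0.091, 0.996, -0.001, -0.004]
contact_force: [-0.4, -1.0, -0.9]
opening: 0.451
```

```bash
python3 plan.py .5207 -.3062 .036 79.8; python3 - <<'E'
from h import *
s=imaging.snapshot('scene'); save(cv2.resize(s['image'][240:384,120:320],(800,576),interpolation=cv2.INTER_CUBIC),'s10.png')
E
```

```text
t 27.4 pos [ 0.5173 -0.31    0.0687] F [-0.4 -1.  -0.9] open 0.451 q7 1.16
jaw yaw 79.6 tilt z [-7.1e-03 -8.0e-04 -1.0e+00]
-> [0.5207, -0.3062, 0.036, 79.8] shift [-0.0029  0.0044  0.0327] turn [-0.12 -0.39 -0.22] rows 0.8
```

View pics/s10.png

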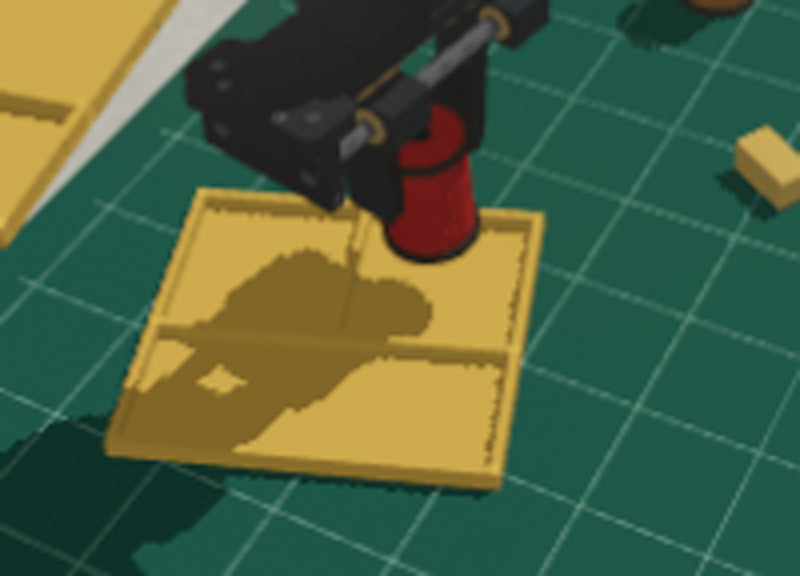

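Red spool hangs over the right square (430,220). Lowering.

Call:
{"method": "send_rows", "body": {
  "moves": [-0.0029,0.0044,0.008,-0.1,-0.4,-0.2,-0.0029,0.0044,0.018,-0.1,-0.4,-0.2,-0.0029,0.0044,0.026,-0.1,-0.4,-0.2,-0.0029,0.0044,0.03,-0.1,-0.4,-0.2,-0.0029,0.0044,0.03,-0.1,-0.4,-0.2]
}}

```text
clock: 27.9
tool_pos: [0.521, -0.3064, 0.0389]
eef_rot: [0.089, 0.996, -0.0, 0.0]
contact_force: [0.4, 0.3, -1.2]
opening: 0.444
```

Call:
{"method": "send_rows", "body": {
  "moves": [0,0,0.001,0,0,0,0,0,0.002,0,0,0,0,0,0.003,0,0,0,0,0,0.0035,0,0,0,0,0,0.004,0,0,0]
}}

```text
clock: 28.32
tool_pos: [0.5211, -0.3065, 0.0351]
eef_rot: [0.089, 0.996, -0.0, 0.0]
contact_force: [0.2, 0.2, 0.4]
opening: 0.443
```

Call:
{"method": "send_rows", "body": {
  "moves": [0,0,0.0005,0,0,0,0,0,0.001,0,0,0,0,0,0.0013,0,0,0,0,0,0.0016,0,0,0,0,0,0.002,0,0,0]
}}

```text
clock: 28.73
tool_pos: [0.5214, -0.3065, 0.0334]
eef_rot: [0.089, 0.996, -0.0, 0.001]
contact_force: [-0.4, 0.3, 3.7]
opening: 0.441
```

Contact at 3.7 N. Releasing.

Call:
{"method": "send_rows", "body": {
  "moves": [0,0,0,0,0,0,0,0,0,0,0,0,0,0,0,0,0,0,0,0,0,0,0,0,0,0,0,0,0,0],
  "claw": -0.36
}}

```text
clock: 29.15
tool_pos: [0.5214, -0.3065, 0.0333]
eef_rot: [0.089, 0.996, -0.0, 0.001]
contact_force: [-0.0, -0.7, 0.5]
opening: 0.679
```

Call:
{"method": "send_rows", "body": {
  "moves": [0,0,-0.015,0,0,0,0,0,-0.04,0,0,0,0,0,-0.07,0,0,0,0,0,-0.09,0,0,0,0,0,-0.095,0,0,0]
}}

```text
clock: 29.57
tool_pos: [0.5236, -0.3068, 0.1329]
eef_rot: [0.089, 0.996, -0.001, 0.004]
contact_force: [0.6, 0.3, 0.7]
opening: 0.679
```

```bash
python3 plan.py .44 -.0575 .125 79.8; python3 - <<'E'
from h import *
s=imaging.snapshot('scene'); save(cv2.resize(s['image'][200:384,120:376],(800,575),interpolation=cv2.INTER_CUBIC),'s11.png')
E
```

```text
t 29.6 pos [ 0.5236 -0.3068  0.1329] F [0.6 0.3 0.7] open 0.679 q7 1.22
jaw yaw 79.8 tilt z [ 0.0073 -0.0031 -1.    ]
-> [0.44, -0.0575, 0.125, 79.8] shift [0.1265 0.2305 0.0065] turn [-0.1   0.44 -0.02] rows 6.3
```

View pics/s11.png

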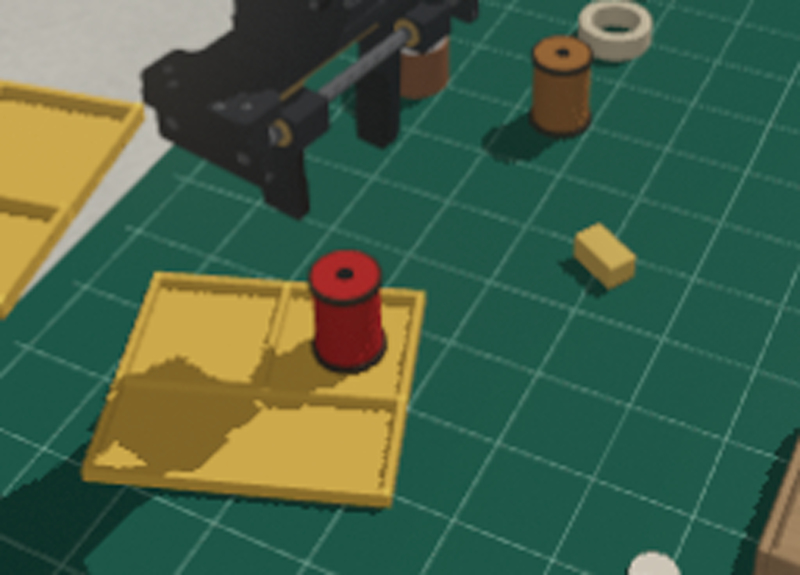

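Red spool stands upright in the right square (347,310). Now the white-lidded jar.

Call:
{"method": "send_rows", "body": {
  "moves": [0.02,0.037,0,0,0.4,0,0.04,0.073,0,-0.1,0.4,0,0.06,0.109,0,-0.1,0.4,0,0.08,0.145,0,-0.1,0.4,0,0.1,0.182,0,-0.1,0.4,0],
  "claw": -0.55
}}

```text
clock: 30.03
tool_pos: [0.4553, -0.1092, 0.1304]
eef_rot: [0.09, 0.996, 0.0, -0.001]
contact_force: [0.7, 0.8, -1.1]
opening: 0.776
```

```bash
python3 plan.py .44 -.0575 .08 79.8
```

```text
t 30.0 pos [ 0.4553 -0.1092  0.1304] F [ 0.7  0.8 -1.1] open 0.776 q7 0.72
jaw yaw 79.7 tilt z [-2.e-03  5.e-04 -1.e+00]
-> [0.44, -0.0575, 0.08, 79.8] shift [0.0242 0.0481 0.0505] turn [ 0.01 -0.12 -0.11] rows 1.8
```

Call:
{"method": "send_rows", "body": {
  "moves": [0.015,0.03,0,0,0,0,0.0242,0.0481,0.01,0,-0.1,-0.1,0.0242,0.0481,0.025,0,-0.1,-0.1,0.0242,0.0481,0.037,0,-0.1,-0.1,0.0242,0.0481,0.045,0,-0.1,-0.1]
}}

```text
clock: 30.45
tool_pos: [0.439, -0.0569, 0.0842]
eef_rot: [0.088, 0.996, -0.0, -0.001]
contact_force: [-0.4, 0.7, -0.9]
opening: 0.775
```

```bash
python3 plan.py .44 -.0575 .02 79.8;  python3 -c "
from h import *
print(r.get_state()['q'].round(2))"; python3 tip.py
```

```text
t 30.4 pos [ 0.439  -0.0569  0.0842] F [-0.4  0.7 -0.9] open 0.775 q7 0.44
jaw yaw 79.9 tilt z [-2.8e-03  2.0e-04 -1.0e+00]
-> [0.44, -0.0575, 0.02, 79.8] shift [-0.0013 -0.0004  0.0642] turn [-0.02 -0.16  0.09] rows 1.5
[ 0.25  0.78 -0.36  2.22  0.96  0.31  0.44]
[ 0.4386 -0.057   0.0834] 0.06827515796839768
```

View pics/tip.png

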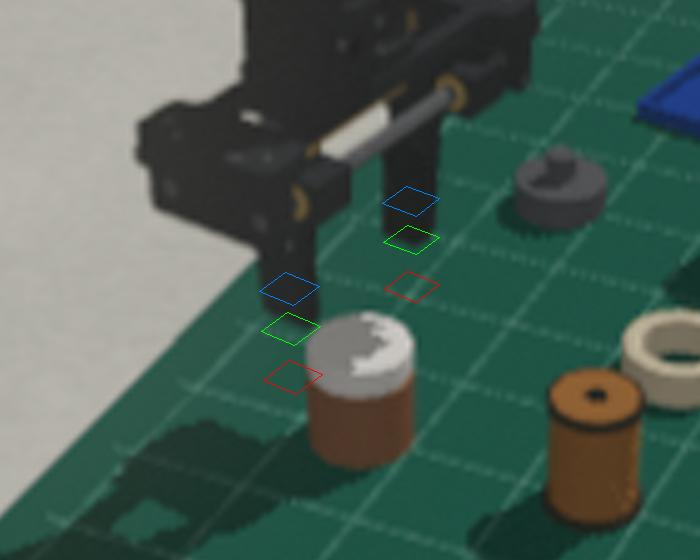

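Call:
{"method": "send_rows", "body": {
  "moves": [-0.0013,0,0.015,0,-0.1,0,-0.0013,0,0.03,0,-0.1,0,-0.0013,0,0.045,0,-0.1,0,-0.0013,0,0.055,0,-0.1,0,-0.0013,0,0.06,0,-0.1,0]
}}

```text
clock: 30.92
tool_pos: [0.4388, -0.057, 0.0229]
eef_rot: [0.088, 0.996, -0.001, -0.003]
contact_force: [0.1, -0.2, -0.4]
opening: 0.774
```

```bash
python3 plan.py .44 -.0575 .02 79.8;  python3 -c "
from h import *
print(r.get_state()['q'].round(2))"
```

```text
t 30.9 pos [ 0.4388 -0.057   0.0229] F [ 0.1 -0.2 -0.4] open 0.774 q7 -0.01
jaw yaw 79.9 tilt z [-5.1e-03 -8.0e-04 -1.0e+00]
-> [0.44, -0.0575, 0.02, 79.8] shift [-0.0013 -0.0003  0.0029] turn [-0.1  -0.28  0.11] rows 0.1
[ 0.06  0.9  -0.05  2.24  1.43  0.04 -0.01]
```

Call:
{"method": "send_rows", "body": {
  "moves": [0,0,-0.001,0,0,0,0,0,-0.001,0,0,0,0,0,-0.001,0,0,0,0,0,-0.001,0,0,0,0,0,-0.001,0,0,0],
  "claw": 1,
  "grip_force": 30
}}

```text
clock: 31.33
tool_pos: [0.4389, -0.0571, 0.0242]
eef_rot: [0.088, 0.996, -0.0, -0.002]
contact_force: [0.7, 0.8, -0.7]
opening: 0.535
```

Call:
{"method": "send_rows", "body": {
  "moves": [0,0,0,0,0,0,0,0,0,0,0,0,0,0,0,0,0,0,0,0,0,0,0,0,0,0,0,0,0,0]
}}

```text
clock: 31.75
tool_pos: [0.4389, -0.0571, 0.0243]
eef_rot: [0.088, 0.996, -0.0, -0.002]
contact_force: [0.3, 0.6, -0.7]
opening: 0.536
```

Call:
{"method": "send_rows", "body": {
  "moves": [0,0,-0.01,0,0,0,0,0,-0.03,0,0,0,0,0,-0.06,0,0,0,0,0,-0.085,0,0,0,0,0,-0.1,0,0,0]
}}

```text
clock: 32.17
tool_pos: [0.4394, -0.0572, 0.1263]
eef_rot: [0.089, 0.996, -0.0, -0.002]
contact_force: [0.0, -0.3, -1.8]
opening: 0.531
```

```bash
python3 plan.py .4454 -.3332 .12 79.8; python3 tip.py;  python3 -c "
from h import *
print(r.get_state()['q'].round(2))"
```

```text
t 32.2 pos [ 0.4394 -0.0572  0.1263] F [ 0.  -0.3 -1.8] open 0.531 q7 0.51
jaw yaw 79.8 tilt z [-0.0034  0.     -1.    ]
-> [0.4454, -0.3332, 0.12, 79.8] shift [-0.0547 -0.2706  0.0063] turn [-0.03 -0.19  0.02] rows 6.6
[ 0.4405 -0.0574  0.1277] 0.04700071991308272
[ 0.38  0.72 -0.56  2.18  0.87  0.48  0.51]
```

View pics/tip.png

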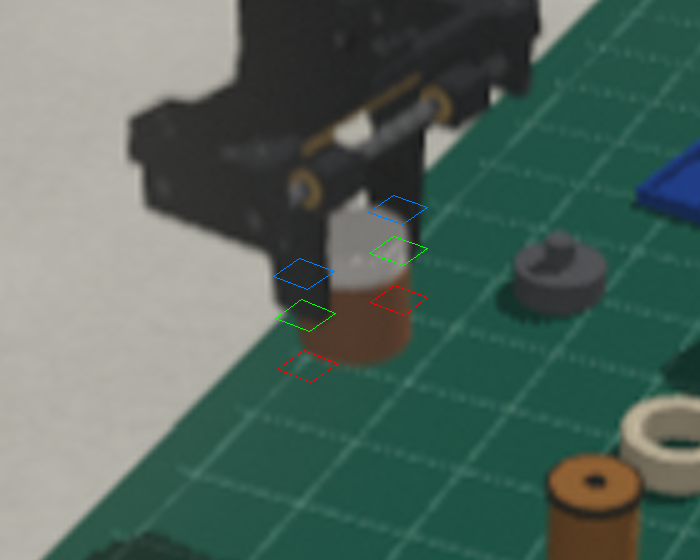

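The jar is held (355,290). Carrying; expected floor contact at TCP z ≈ 0.0273.

Call:
{"method": "send_rows", "body": {
  "moves": [-0.004,-0.018,0,0,-0.2,0,-0.01,-0.048,0,0,-0.2,0,-0.017,-0.084,0,0,-0.2,0,-0.024,-0.12,0,0,-0.2,0,-0.031,-0.156,0,0,-0.2,0]
}}

```text
clock: 32.63
tool_pos: [0.4426, -0.218, 0.1269]
eef_rot: [0.089, 0.996, -0.001, 0.001]
contact_force: [1.0, -0.3, -1.8]
opening: 0.535
```

```bash
python3 plan.py .4454 -.3332 .12 79.8
```

```text
t 32.6 pos [ 0.4426 -0.218   0.1269] F [ 1.  -0.3 -1.8] open 0.535 q7 0.92
jaw yaw 79.8 tilt z [ 0.0019 -0.0012 -1.    ]
-> [0.4454, -0.3332, 0.12, 79.8] shift [-0.023  -0.1129  0.0071] turn [-0.05  0.12  0.04] rows 2.8
```

Call:
{"method": "send_rows", "body": {
  "moves": [-0.007,-0.035,0,0,0.1,0,-0.014,-0.068,0,0,0.1,0,-0.019,-0.095,0.005,0,0.1,0,-0.022,-0.109,0.015,0,0.1,0,-0.023,-0.113,0.03,0,0.1,0]
}}

```text
clock: 33.05
tool_pos: [0.4448, -0.3367, 0.0958]
eef_rot: [0.091, 0.996, -0.002, 0.0]
contact_force: [1.0, -0.1, -1.3]
opening: 0.535
```

Call:
{"method": "send_rows", "body": {
  "moves": [0,0,0.01,0,0,0,0,0,0.02,0,0,0,0,0,0.025,0,0,0,0,0,0.025,0,0,0,0,0,0.025,0,0,0]
}}

```text
clock: 33.47
tool_pos: [0.4453, -0.335, 0.0707]
eef_rot: [0.09, 0.996, -0.001, 0.0]
contact_force: [0.3, 1.0, -0.6]
opening: 0.531
```

```bash
python3 plan.py .4454 -.3332 .031 79.8; python3 - <<'E'
from h import *
s=imaging.snapshot('scene'); save(cv2.resize(s['image'][240:384,120:320],(800,576),interpolation=cv2.INTER_CUBIC),'s12.png')
print(r.get_state()['q'].round(2))
E
```

```text
t 33.5 pos [ 0.4453 -0.335   0.0707] F [ 0.3  1.  -0.6] open 0.531 q7 1.13
jaw yaw 79.7 tilt z [ 2.0e-04 -2.2e-03 -1.0e+00]
-> [0.4454, -0.3332, 0.031, 79.8] shift [0.0002 0.0019 0.0397] turn [-0.12  0.03 -0.09] rows 1.0
[ 0.91  0.92 -0.61  1.88  0.88  0.63  1.13]
```

View pics/s12.png

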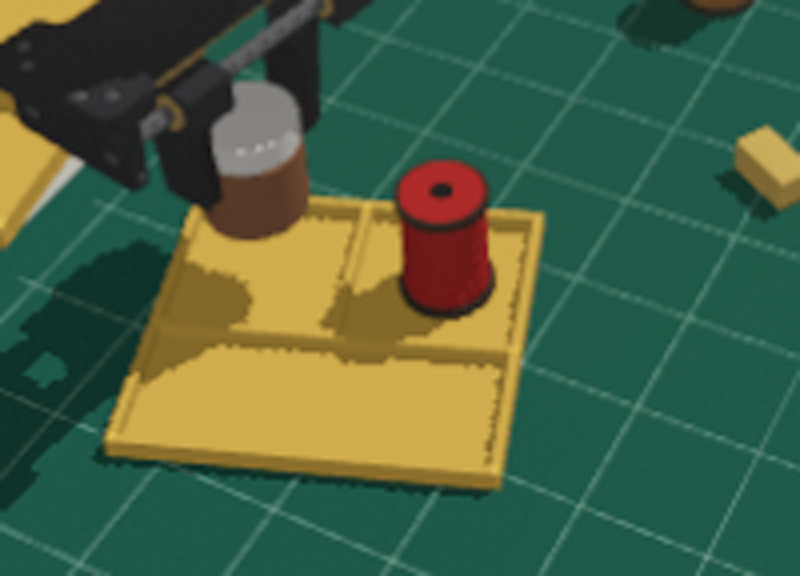

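The jar is over the left square (255,190), and the red spool is undisturbed (445,240). Lowering.

Call:
{"method": "send_rows", "body": {
  "moves": [0,0.002,0.01,-0.1,0,0,0,0.002,0.022,-0.1,0,0,0,0.002,0.033,-0.1,0,0,0,0.002,0.039,-0.1,0,0,0,0.002,0.0397,-0.1,0,0]
}}

```text
clock: 33.93
tool_pos: [0.4448, -0.3332, 0.0296]
eef_rot: [0.09, 0.996, -0.0, -0.001]
contact_force: [0.0, 0.8, -0.9]
opening: 0.532
```

Call:
{"method": "send_rows", "body": {
  "moves": [0,0,0.001,0,0,0,0,0,0.002,0,0,0,0,0,0.003,0,0,0,0,0,0.0033,0,0,0,0,0,0.0036,0,0,0]
}}

```text
clock: 34.35
tool_pos: [0.4448, -0.3331, 0.0271]
eef_rot: [0.09, 0.996, -0.0, -0.001]
contact_force: [-3.0, 2.0, 10.8]
opening: 0.536
```

Contact at the expected height. Releasing and retreating upward.

Call:
{"method": "send_rows", "body": {
  "moves": [0,0,0,0,0,0,0,0,0,0,0,0,0,0,0,0,0,0,0,0,0,0,0,0,0,0,0,0,0,0],
  "claw": -0.45
}}

```text
clock: 34.77
tool_pos: [0.4448, -0.3332, 0.0271]
eef_rot: [0.09, 0.996, -0.0, -0.001]
contact_force: [-0.0, -1.1, -0.2]
opening: 0.725
```

Call:
{"method": "send_rows", "body": {
  "moves": [0,0,-0.015,0,0,0,0,0,-0.04,0,0,0,0,0,-0.075,0,0,0,0,0,-0.11,0,0,0,0,0,-0.14,0,0,0]
}}

```text
clock: 35.18
tool_pos: [0.4452, -0.3329, 0.169]
eef_rot: [0.09, 0.996, -0.0, -0.0]
contact_force: [1.0, 0.1, -0.4]
opening: 0.725
```

Call:
{"method": "send_rows", "body": {
  "moves": [0.01,0.038,-0.01,0,0,0,0.02,0.076,-0.01,0,0,0,0.02,0.114,-0.01,0,0,0,0.02,0.15,-0.01,0,0,0,0.02,0.18,-0.01,0,0,0]
}}

```text
clock: 35.6
tool_pos: [0.4578, -0.1496, 0.1793]
eef_rot: [0.089, 0.996, 0.0, 0.0]
contact_force: [0.6, -0.4, 0.0]
opening: 0.725
```

Call:
{"method": "send_rows", "body": {
  "moves": [0,0.03,0,0,0,0,0,0.05,0,0,0,0,0,0.06,0,0,0,0,0,0.06,0,0,0,0,0,0.06,0,0,0]
}}

```text
schema error: expected a multiple of 6 numbers
```

```bash
cat > fin.py <<'E'
from h import *
for n in('top','scene'):
    s=imaging.snapshot(n); save(cv2.resize(s['image'],(800,600)),n+'F.png'); P=cloud(s)
    def loc(c,yaw,p):
        a=np.radians(-yaw); d=np.array(p)-c; return (np.array([[np.cos(a),-np.sin(a)],[np.sin(a),np.cos(a)]])@d*1000).round(1)
    for nm,T,x,y,z in(('wsp',((.5374,.3253),-10.2),.582,.35,.06),('wax',((.5374,.3253),-10.2),.504,.364,.029),('awl',((.5374,.3253),-10.2),.5463,.279,.031),('rsp',((.4938,-.3498),19.7),.521,-.306,.06),('jar',((.4938,-.3498),19.7),.445,-.333,.055),('tan',((0,0),0),.55,-.055,.0565),('blk',((0,0),0),.556,.1585,.052)):
        k=(abs(P[...,2]-z)<.005)&(np.hypot(P[...,0]-x,P[...,1]-y)<.04)
        if k.sum()>10:
            rc=cv2.minAreaRect(P[k][:,:2].astype(np.float32)); print(n,nm,k.sum(),'local mm',loc(*T,rc[0]),'size',np.round(np.array(rc[1])*1000,1),round(rc[2],1),'z',np.median(P[k][:,2]).round(4),'std',P[k][:,2].std().round(4))
E
python3 fin.py
```

```text
top wsp 191 local mm [39.2 26.7] size [38.3 40.7] 2.1 z 0.0597 std 0.0017
top wax 222 local mm [-39.3  29.6] size [31.  54.4] 81.4 z 0.029 std 0.0017
top awl 232 local mm [ 14.4 -45.5] size [27.1 69.9] 81.0 z 0.0308 std 0.0019
top jar 226 local mm [-43.6  30.3] size [40.2 46.5] 45.0 z 0.0548 std 0.0016
top tan 209 local mm [550.4 -55.2] size [38.6 40.8] 87.1 z 0.0564 std 0.0016
top blk 254 local mm [555.5 158.6] size [45. 46.] 46.6 z 0.052 std 0.0016
scene wsp 104 local mm [40.  23.7] size [39.7 39.6] 29.3 z 0.0591 std 0.0015
scene wax 113 local mm [-40.1  28.8] size [34.3 58.3] 76.3 z 0.0284 std 0.0018
scene awl 134 local mm [ 18.3 -46.4] size [26.6 64.5] 79.1 z 0.0301 std 0.0018
scene rsp 337 local mm [43.4 31. ] size [40.6 41.8] 86.1 z 0.0591 std 0.0012
scene jar 416 local mm [-40.3  30.5] size [44.9 46.3] 67.5 z 0.0556 std 0.0017
scene tan 212 local mm [552.4 -57. ] size [39.9 43.4] 23.4 z 0.0558 std 0.0014
scene blk 173 local mm [557.  156.5] size [44.4 46.8] 46.5 z 0.0512 std 0.0015
```

View pics/topF.png

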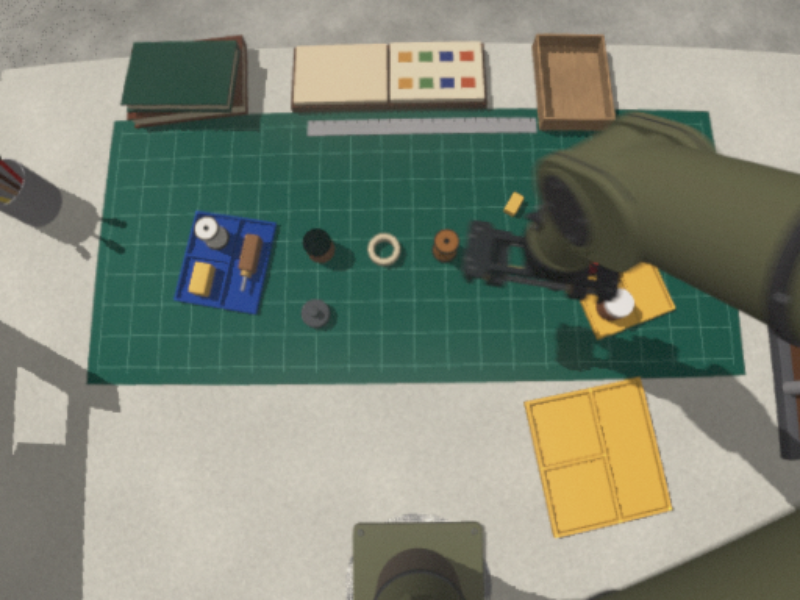

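View pics/sceneF.png

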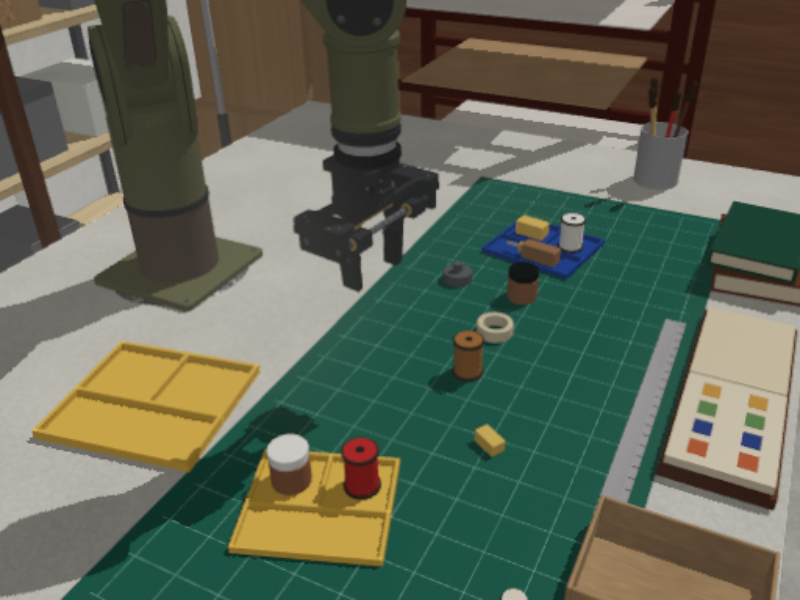

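Blue tray: white spool (571,232), wax (532,228) and awl (540,250). Yellow tray: jar (288,465) and red spool (361,468). The tan spool and black jar are where they were. I'll let the arm settle clear of everything, then hand in.

Call:
{"method": "send_rows", "body": {
  "moves": [0,0,0,0,0,0,0,0,0,0,0,0,0,0,0,0,0,0,0,0,0,0,0,0,0,0,0,0,0,0]
}}

```text
clock: 36.12
tool_pos: [0.459, -0.1473, 0.1796]
eef_rot: [0.086, 0.996, 0.001, 0.001]
contact_force: [0.4, -0.0, 0.2]
opening: 0.729
```

```bash
python3 -c "
from h import *
st=r.get_state(); print(st['clock'],st['contact_force'],abs(st['qd']).max()); print(r.finish_job())"
```

```text
36.1167 [ 0.41403711 -0.02687539  0.2433298 ] 0.004493623831164189
the job is handed in; nothing more can be done
None
```

Both kits are made up and the job was handed in at 36.1 s, with the arm stopped and clear of everything. I worked in the order asked:
- **Blue tray:** white spool and wax in the square compartments, awl flat in the long one.
- **Yellow tray (the smaller one):** red spool and white-lidded jar in the square compartments.

**Last checks:** in both final pictures every piece is inside its own compartment and upright or flat, with top heights matching objects resting on the 3 mm tray floor. The tan spool and black-lidded jar measure within 1 mm of where they started in the top view. The one gap is that the red spool was hidden from the top camera, so only the scene camera confirms it.

**What failed or disagreed:**
- **Fingertips:** they sit about 25 mm higher than the interface text says, so two wax grasps closed above it without disturbing it. I recalibrated from pictures before the third.
- **Awl:** I released it about 0.8 mm above the expected contact height, without a contact force reading. It settled flat. The other four pieces showed 4–11 N of floor contact before release.
- **Reach limits:** near the robot base the arm stopped short on the red spool, and joint 6 read 0.04, right at its lower limit, on the jar. I went no lower there.
- **Cameras:** the two views differ by up to about 4 mm, well within the compartment clearance.
- **Commands:** one retreat call was refused for a malformed list, and I left that move out.

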